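# Pack the spice box and lower its lid

### The job

Pack up the wooden spice box after the grinding: stand the two short tins from the turntable upright in its two back wells, one in each, and lay the steel spoon flat along its front trough. Then lower the hinged lid gently, without letting it slam, until it is fully closed. The tall tin does not fit and stays standing on the turntable; leave the jar and the spatula where they are.

Things in the scene. Friction and masses are not known exactly. Their poses are not given: they have to be found in the camera images.
- box: Base of the wooden spice box; fixed, does not slide. Outside 166 mm along its x (front to back) by 240 mm along its y; walls 8 mm thick, 48 mm high; inner floor 6 mm above the block. Origin: centre of its underside; x points from the robot side to the hinge side, y along the hinge, z up. Partitions between wells and trough: 6 mm thick, only 22 mm high above the inner floor.
- well_left (a point): Centre of the floor of the rectangular well at the back on the base's +y side: 33 mm along the base's x, 57.5 mm along its y, 6 mm up. The well is 84 mm (x) by 109 mm (y) inside. Axes as the base's.
- well_right (a point): Centre of the floor of the other well, the same size, 57.5 mm to the -y side.
- trough (a point): Centre of the floor of the spoon trough along the front of the base: 45 mm in front of the base's origin (-x), 6 mm up. Inside 60 mm (x) by 224 mm (y).
- lid (a joint): Lid angle, rad: 0 = fully closed, grows as the front edge swings up and back; 1.57 upright, stop at 1.92, starts open at 1.6 to 1.8. The hinge is stiff (friction 0.42 N m, more than the lid's weight): the lid stays at any angle where it is left; a push of 1 to 5 N at its front edge moves it. It turns about the line through point hinge along the base's y.
- hinge (a point): Middle of the lid's hinge line, on top of the base's back wall: 83 mm from the base's origin along its x, 48 mm up. A fixed granite grinding slab with its roller, at most 105 mm high, lies 70 mm or more behind it.
- lid_edge (a point): Middle of the wooden lid's front edge, on its flat outer face; moves with the lid. Lid 0.35 kg, 166 mm hinge to edge, 240 mm wide, 26 mm thick with its hollow rim; closed, its flat top is 74 mm above the block; upright it lies wholly behind the hinge line, flat side to the back. x points to the hinge, z out of the flat face. A brass lip 30 mm wide sticks out 12 mm from the edge.
- tin_a: Short closed metal spice tin, empty, about 60 g: plain cylinder, diameter 52 mm, height 50 mm. Origin: centre of its underside; z along its axis. Starts upright on the turntable.
- tin_b: The second short tin, the same as tin_a (they are interchangeable).
- tall_tin: The tall tin: same diameter 52 mm but 85 mm high. Origin: centre of its underside. Stays on the turntable.
- turntable: Revolving steel turntable with a fixed foot. Origin: centre of its foot on the block. Its plate has a radius of 115 mm, a flat upper face 23 mm above the block and a rim lip that rises 9 mm above that face; it turns freely with light friction. The three tins stand on it about 62 mm from its centre, in any order.
- spoon: Steel spoon, 150 mm long, 50 g, lying in the tray. Origin: middle of its length on the underside level; x points to the bowl, z up. Round bowl 38 mm wide and 12 mm deep at the +x end; straight handle 10 mm wide and 5 mm thick, its middle about 7 mm above the surface the spoon lies on (11 mm at the bowl, 3 mm at the tail). It balances near the origin.
- spoon_tip (a point): Bowl end of the spoon, 75 mm from its origin.
- spoon_tail (a point): Handle end of the spoon, 75 mm from its origin.
- spatula: Flat wooden spatula, 230 mm long, blade 50 mm wide, 7 mm thick, lying in the tray beside the spoon. Bystander. Origin near its middle, x towards the blade.
- tray: White plastic tray, fixed, 260 by 200 mm (its x and y), walls 22 mm high and 4 mm thick, inner floor 4 mm above the block. Origin: centre of its underside. Spoon and spatula lie in it roughly along its x, about 84 mm apart, on either side.
- jar: Glass jar with a steel screw lid, 74 mm in diameter, 115 mm high. Bystander. Origin: centre of its underside.
There are look-alikes about, which are no part of the job. Leave any yellow look-alike of the tin_b alone.

How it is judged:
On the way, in this order (a step that is already met when the one before it is completed fails the run):
1. with the lid still open, both short tins stand in the two wells, one in each, and the spoon lies in the front trough (((x of tin_a in the frame of box between 0.01 and 0.056 m and y of tin_a in the frame of box between 0.022 and 0.093 m and z of each of tin_a, tin_b in the frame of box below 0.012 m and angle between each of tin_a, tin_b's own z axis and vertical below 0.12 rad and x of tin_b in the frame of box between 0.01 and 0.056 m and y of tin_b in the frame of box between -0.093 and -0.022 m) or (x of tin_a in the frame of box between 0.01 and 0.056 m and y of tin_a in the frame of box between -0.093 and -0.022 m and z of each of tin_a, tin_b in the frame of box below 0.012 m and angle between each of tin_a, tin_b's own z axis and vertical below 0.12 rad and x of tin_b in the frame of box between 0.01 and 0.056 m and y of tin_b in the frame of box between 0.022 and 0.093 m)) and x of spoon_tip in the frame of box between -0.077 and -0.013 m and y of spoon_tip in the frame of box between -0.114 and 0.114 m and z of each of spoon_tip, spoon_tail in the frame of box below 0.027 m and x of spoon_tail in the frame of box between -0.077 and -0.013 m and y of spoon_tail in the frame of box between -0.114 and 0.114 m and value of joint lid above 0.6 rad), for 0.2 s.
2. the lid is closed over them (value of joint lid below 0.03 rad), for 0.2 s.
At the end, for the whole second after the job is handed in: The lid is fully closed (joint below 0.03 rad, about 5 mm at the front edge) and still; one short tin stands upright on the floor of each well, the spoon lies with both its ends inside the front trough; the tall tin still stands on the turntable's plate; all at rest (value of joint lid below 0.03 rad and velocity of joint lid below 0.05 rad/s and ((x of tin_a in the frame of box between 0.01 and 0.056 m and y of tin_a in the frame of box between 0.022 and 0.093 m and z of each of tin_a, tin_b in the frame of box below 0.012 m and angle between each of tin_a, tin_b's own z axis and vertical below 0.12 rad and x of tin_b in the frame of box between 0.01 and 0.056 m and y of tin_b in the frame of box between -0.093 and -0.022 m) or (x of tin_a in the frame of box between 0.01 and 0.056 m and y of tin_a in the frame of box between -0.093 and -0.022 m and z of each of tin_a, tin_b in the frame of box below 0.012 m and angle between each of tin_a, tin_b's own z axis and vertical below 0.12 rad and x of tin_b in the frame of box between 0.01 and 0.056 m and y of tin_b in the frame of box between 0.022 and 0.093 m)) and x of spoon_tip in the frame of box between -0.077 and -0.013 m and y of spoon_tip in the frame of box between -0.114 and 0.114 m and z of each of spoon_tip, spoon_tail in the frame of box below 0.027 m and x of spoon_tail in the frame of box between -0.077 and -0.013 m and y of spoon_tail in the frame of box between -0.114 and 0.114 m and horizontal distance between tall_tin and turntable below 0.095 m and angle between tall_tin's own z axis and vertical below 0.12 rad and z of tall_tin in the frame of turntable below 0.033 m and linear speed of each of tin_a, tin_b, spoon, tall_tin below 0.02 m/s); the robot touches nothing.
It fails at once if the lid slams: it falls faster than 2.5 rad/s in the last 0.5 rad before it shuts (value of joint lid below 0.5 rad and velocity of joint lid below -2.5 rad/s).
It fails at once if the tall tin is knocked over or taken off the turntable (angle between tall_tin's own z axis and vertical above 0.5 rad or horizontal distance between tall_tin and turntable above 0.105 m).
It fails at once if the jar is pushed away by more than 40 mm or knocked over (distance of jar from where it was at the start of the episode above 0.04 m or angle between jar's own z axis and vertical above 0.5 rad).
It fails at once if the spatula is moved by more than 50 mm (distance of spatula from where it was at the start of the episode above 0.05 m).
It also fails if it takes over 72 s, if anything falls off the work surface, if the arm or the gripper's body presses on something with over 40 N, if the wrist force passes 120 N, or if a joint passes its speed limit or range.

### The arm

A 6-joint arm with a two-finger parallel gripper is mounted at the origin on the work surface. World frame = base frame: x ahead of the robot, y to its left, z up, the work surface at z = 0. Lengths are in m, angles in rad, forces in N, time in s.
With the tool pointing down it reaches from about 0.325 to 0.875 m from the base axis. Payload 4.4 kg.
Tool frame: the origin (TCP) lies between the finger pads; the fingertips stand 25 mm ahead of it and the grasp point (between the pads) lies 6 mm ahead of it; z points along the fingers, y is the direction in which the jaws open and shut (so a half turn about z gives the same grasp; the last joint's range is limited). The gripper opens to 85 mm and grips with 20 to 120 N. Pads are 22 mm wide; open, the fingers measure 114 mm over their backs; the gripper's body (76 mm by 85 mm) begins 54 mm behind the grasp point. The pads swing forward as they close: fully open they stand 13 mm farther back than shut.
Start: joints at [-1.292, 0.207, 1.542, -0, 1.393, -0.15], TCP at [0.239, -0.523, 0.256] pointing down, gripper open.
Joint ranges: [-2.73, 2.73], [-0.86, 2.22], [0.23, 2.46], [-1.11, 4.25], [0.08, 2.63], [-2.82, 2.82]. Speed limits (rad/s): [2.79, 2.79, 3.14, 3.14, 3.14, 3.14].

### API

Orientations are given as a rotation vector (axis times angle).
In Python, from workcell import get_obs, capture, sign_off gives the robot as it stands.
- The arm moves only by the tool jog_arm, never from a script. Its arguments are lists of equal length, an entry for each row: "gripper": the opening, from -1 (shut) to 1 (fully open); "delta_pos": the shift along the tool's x, y, z in m, a list of three; "rotation": the turn, a rotation vector about the tool's x, y, z in degrees, a list of three. A call has 1 to 8 rows; each row shifts and turns the commanded pose from where the row before left it, along the tool's axes as they then stand; what a row does not reach is not made up. A row lasts 1/8 s, in which the tool goes at most 62.5 mm and 10.7 degrees, less where a joint would pass 70% of its speed; a pose out of reach is approached as far as the arm can. A call with a gripper value outside its range is refused whole. The fingers move at their own pace and stop on an object; the grip force is fixed at half the most. Time passes only in rows, so rows that do not move let the fingers close. It gives the time, the measured TCP pose, the force and the opening at its end, in the units of the state.
- get_obs(): the state, without advancing time (a new reading comes with each control period).
- capture(name): name is "scene" or "top" or "wrist"; returns a dict with "image" (384x512x3 uint8, blue, green, red), "z_map" (384x512 float32, m along the optical axis (not along the pixel's ray), 0 where there is no reading), "camera_matrix" (3x3 intrinsics, pixels), "world_from_camera" (4x4, takes a point from camera to world coordinates). Camera axes: x right, y up, looking along -z (the intrinsics and any distortion apply to the point x, -y, -z); pixel columns grow to the right and rows downward; lengths in m; the calibration is good to about 2 mm. A picture is of the moment at which its call begins.
- sign_off(): hands the job in, once; it reports no verdict.
The state is a dict: "clock": time; "qpos": joint angles; "dq": joint speeds; "effort": joint torques, N m; "tool_pos": TCP position; "orientation": TCP orientation; "ft_force": force on the tool from outside, world axes, zero at the start; "torque": the same for the moment, N m; "opening": finger opening in m.
Only numpy, scipy, OpenCV 4.12 (cv2) and the standard library are available. Lean on these libraries where they do the work, as an engineer would, in place of code of your own. Each camera call takes 0.05 s, during which the arm holds its last target.

## Working session

There is one attempt and no reset: what is moved stays moved. The work goes in short steps, Python scripts to look and compute and a tool call to move; the robot and the scene stay as the last step left them, time stands still between calls to the robot, and variables do not carry over. Pictures are saved under pics/ and viewed, and the job is handed in when it is done.

Besides the shell and the picture viewer there is one more tool, called after "Emit:" as name(argument=value, ...) on one line, values as JSON. jog_arm: Moves the arm, as the interface text tells. Its arguments: {"type":"object","properties":{"gripper":{"type":"array"},"delta_pos":{"type":"array"},"rotation":{"type":"array"}},"required":["gripper","delta_pos","rotation"]}

```bash
mkdir -p pics; ls; cat > h.py <<'E'
import numpy as np,cv2
from workcell import get_obs,capture,sign_off
E
python3 - <<'E'
from h import *
print(get_obs())
for n in ("scene","top","wrist"):
    c=capture(n); cv2.imwrite(f"pics/{n}0.png",c["image"]); np.savez(f"{n}0.npz",**c)
    print(n,c["camera_matrix"].round(1).tolist(),c["world_from_camera"].round(3).tolist(),[k for k in c])
E
```

```text
pics
{'clock': 0.0, 'qpos': array([-1.29250064e+00,  2.07429904e-01,  1.54299517e+00,  5.83831944e-05,
        1.39347102e+00, -1.50493147e-01]), 'dq': array([-0.00093323,  0.00142506, -0.00140892, -0.00131041,  0.00130949,
       -0.00060288]), 'effort': array([ 6.80402218e-05, -3.83035004e+01, -2.91595817e+01, -1.62087890e-04,
        1.04997962e-02, -7.53063148e-06]), 'tool_pos': array([ 0.23887966, -0.52225341,  0.25510051]), 'orientation': array([-3.06742095e+00, -6.67886153e-01,  1.40882537e-04]), 'ft_force': array([ 0.26308187,  0.16520652, -0.14025086]), 'torque': array([ 0.03652256, -0.02179154, -0.01032365]), 'opening': 0.08544457658284609}
scene [[430.8, 0.0, 251.7], [0.0, 430.8, 191.3], [0.0, 0.0, 1.0]] [[-0.578, -0.675, 0.458, 1.168], [0.816, -0.472, 0.334, 0.46], [-0.009, 0.567, 0.824, 1.091], [0.0, 0.0, 0.0, 1.0]] ['image', 'z_map', 'camera_matrix', 'world_from_camera']
top [[350.1, 0.0, 253.6], [0.0, 350.1, 193.6], [0.0, 0.0, 1.0]] [[0.024, 0.994, -0.105, 0.487], [-1.0, 0.024, 0.004, 0.059], [0.007, 0.105, 0.994, 1.11], [0.0, 0.0, 0.0, 1.0]] ['image', 'z_map', 'camera_matrix', 'world_from_camera']
wrist [[270.6, 0.0, 255.6], [0.0, 270.6, 193.2], [0.0, 0.0, 1.0]] [[0.416, 0.873, 0.254, 0.304], [-0.909, 0.401, 0.113, -0.494], [-0.003, -0.278, 0.961, 0.374], [0.0, 0.0, 0.0, 1.0]] ['image', 'z_map', 'camera_matrix', 'world_from_camera']
```

View pics/scene0.png

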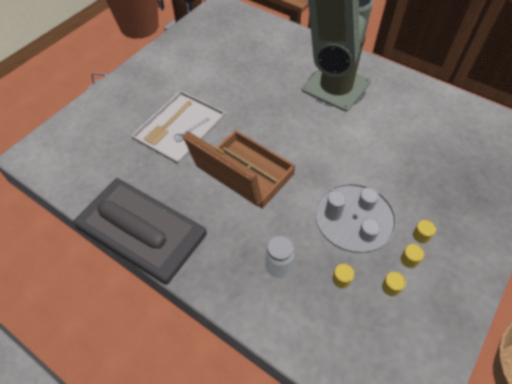

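View pics/top0.png

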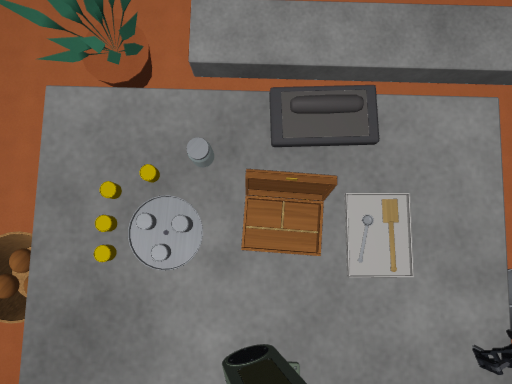

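View pics/wrist0.png

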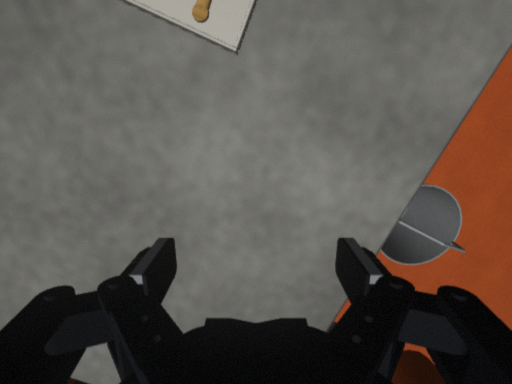

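Top view: grey tins sit on the turntable at (146,221), (181,223) and (160,252). Yellow look-alikes are at (149,172), (109,190), (105,223) and (104,253). The spoon is at (365,237), with the spatula beside it at (391,235) as the other long thing. The jar is at (199,150) and the box at (284,222). I want two of the grey tins; heights will show which one is tall.

```bash
cat >> h.py <<'E'
def world(c,u,v,z=None):
    K=c["camera_matrix"];T=c["world_from_camera"]
    d=np.array([(u-K[0,2])/K[0,0],-(v-K[1,2])/K[1,1],-1.])
    if z is None: return T[:3,:3]@(d*c["z_map"][int(round(v)),int(round(u))])+T[:3,3]
    w=T[:3,:3]@d; o=T[:3,3]; return o+w*(z-o[2])/w[2]
def pix(c,p):
    K=c["camera_matrix"];T=c["world_from_camera"]
    q=T[:3,:3].T@(np.asarray(p,float)-T[:3,3]); return np.array([K[0,2]+K[0,0]*q[0]/-q[2],K[1,2]-K[1,1]*q[1]/-q[2]])
def cloud(c):
    v,u=np.mgrid[0:384,0:512];K=c["camera_matrix"];T=c["world_from_camera"];z=c["z_map"]
    d=np.stack([(u-K[0,2])/K[0,0]*z,-(v-K[1,2])/K[1,1]*z,-z],-1)
    return d@T[:3,:3].T+T[:3,3]
def crop(c,box,s,fn):
    x0,y0,x1,y1=box; cv2.imwrite(fn,cv2.resize(c["image"][y0:y1,x0:x1],None,fx=s,fy=s,interpolation=cv2.INTER_CUBIC))
E
python3 - <<'E'
from h import *
c=dict(np.load("top0.npz"));s=dict(np.load("scene0.npz"))
crop(c,(120,180,220,280),6,"pics/tt.png");crop(c,(230,160,420,290),4,"pics/boxtray.png");crop(s,(180,120,400,260),3.5,"pics/sc1.png")
P=cloud(c)
for n,(u,v) in dict(a=(146,221),b=(181,223),c=(160,252),ttc=(166,232),jar=(199,148),table=(300,300),floor=(270,240),slab=(325,104)).items(): print(n,world(c,u,v).round(4))
def blob(lo,hi,box,P=P):
    x0,y0,x1,y1=box;m=((P[...,2]>lo)&(P[...,2]<hi)).astype(np.uint8);k=np.zeros_like(m);k[y0:y1,x0:x1]=m[y0:y1,x0:x1]
    n,l,st,ce=cv2.connectedComponentsWithStats(k)
    for i in range(1,n):
        if st[i,4]>30:
            q=P[l==i];print(lo,hi,st[i].tolist(),ce[i].round(1),'mean',q.mean(0).round(4),'mid',((q.min(0)+q.max(0))/2).round(4),'ext',np.ptp(q,axis=0).round(4))
blob(.066,.08,(120,190,210,275));blob(.1,.12,(120,190,210,275));blob(.1,.13,(180,130,220,170))
blob(.04,.056,(235,160,340,260))
blob(.015,.03,(335,180,420,285))
blob(.03,.2,(260,70,390,160))
E
```

```text
a [0.5074 0.3711 0.0701]
b [0.5034 0.2605 0.1051]
c [0.4179 0.3252 0.0696]
ttc [0.4761 0.321  0.0266]
jar [0.7204 0.2162 0.1161]
table [ 0.2774 -0.096   0.0033]
floor [ 4.586e-01 -2.000e-04  2.000e-03]
slab [ 0.8681 -0.1519  0.0983]
0.066 0.08 [135, 213, 18, 17, 243] [143.6 220.8] mean [0.5077 0.3778 0.0712] mid [0.5073 0.3779 0.0714] ext [0.0475 0.0507 0.0099]
0.066 0.08 [150, 244, 18, 18, 253] [158.7 252.4] mean [0.4166 0.3287 0.0711] mid [0.4164 0.3291 0.0709] ext [0.0495 0.0503 0.0089]
0.1 0.12 [171, 215, 18, 18, 260] [179.4 223.1] mean [0.5029 0.265  0.1061] mid [0.502  0.265  0.1059] ext [0.0486 0.0493 0.0114]
0.1 0.13 [187, 137, 22, 23, 400] [197.4 148.1] mean [0.7206 0.221  0.1138] mid [0.7218 0.2207 0.1106] ext [0.064  0.0611 0.0194]
0.04 0.056 [241, 188, 83, 68, 1169] [283.9 213.4] mean [ 0.5411 -0.0381  0.0495] mid [ 0.5165 -0.0341  0.048 ] ext [0.1968 0.2467 0.016 ]
0.015 0.03 [345, 193, 69, 85, 460] [378.7 236.3] mean [ 0.4792 -0.3357  0.0206] mid [ 0.484  -0.3369  0.0212] ext [0.2632 0.2078 0.0123]
0.03 0.2 [270, 85, 109, 61, 6235] [323.6 114.8] mean [ 0.85  -0.157  0.054] mid [ 0.8561 -0.1609  0.0674] ext [0.2033 0.3431 0.0747]
```

View pics/tt.png

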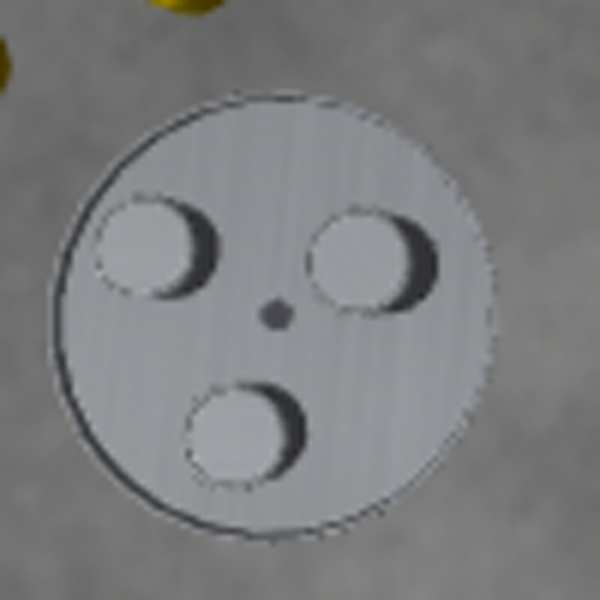

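View pics/boxtray.png

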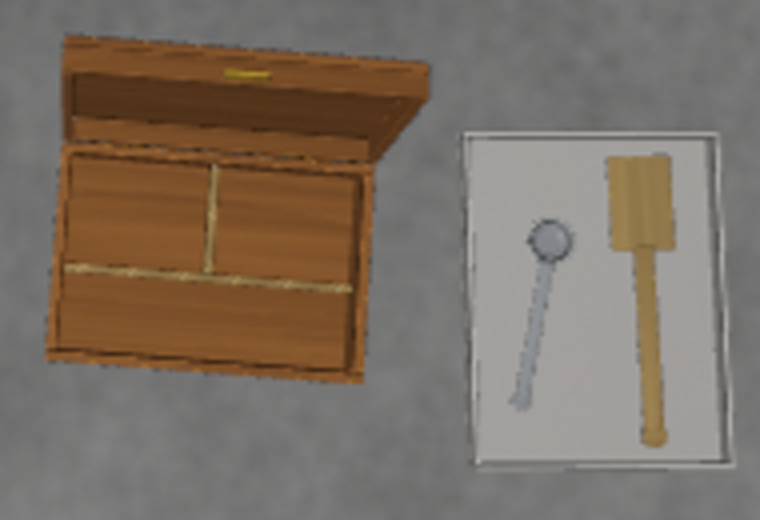

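View pics/sc1.png

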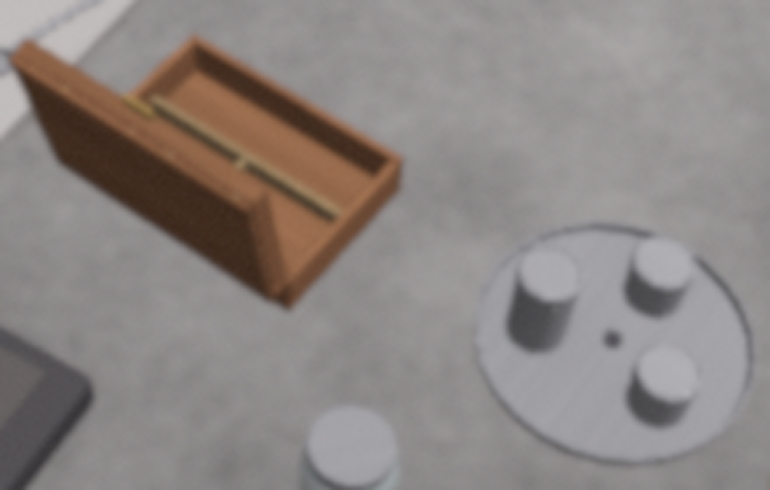

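The crops show the tall tin at top-view (179,223) with its top at z≈0.106. The short ones are at (144,221) and (159,252), tops ≈0.071. The spoon's bowl points to +x at about (368,217) and its tail is at about (360,262). The box corners are clear. Next I cast rays at the known heights in both views.

```bash
python3 - <<'E'
from h import *
c=dict(np.load("top0.npz"));s=dict(np.load("scene0.npz"))
for n,(u,v),z in [("tinA",(143.6,220.8),.073),("tinB",(158.7,252.4),.073),("tall",(179.4,223.1),.108),("jar",(197.4,148.1),.115)]: print(n,world(c,u,v,z).round(4))
# scene view tin tops (crop coords /3.5)
for n,(x,y),z in [("tinA",(666,377),.073),("tinB",(661,264),.073),("tall",(548,275),.108)]: print('scene',n,world(s,180+x/3.5,120+y/3.5,z).round(4))
K={}
for n,(x,y) in dict(FL=(48,359),FR=(362,381),BL=(66,147),BR=(375,167)).items():
    K[n]=world(c,230+x/4,160+y/4,.048); print(n,K[n].round(4))
for n,(x,y) in dict(FLs=(402,160),FRs=(195,38),BLs=(290,306)).items(): print(n,world(s,180+x/3.5,120+y/3.5,.048).round(4))
C=sum(K.values())/4; yv=(K['FL']-K['FR']+K['BL']-K['BR']);xv=(K['BL']-K['FL']+K['BR']-K['FR'])
print('center',C.round(4),'yaw',np.arctan2(-yv[0],yv[1]),np.arctan2(xv[1],xv[0]),np.linalg.norm(yv)/2,np.linalg.norm(xv)/2)
# spoon
hsv=cv2.cvtColor(c["image"],cv2.COLOR_BGR2HSV);g=c["image"].astype(int).sum(2)/3
m=np.zeros(g.shape,np.uint8);R=(slice(208,272),slice(352,379));m[R]=((g<145)[R]);
n,l,st,ce=cv2.connectedComponentsWithStats(m);i=1+np.argmax(st[1:,4]);print(st.tolist())
ys,xs=np.nonzero(l==i);vx=cv2.fitLine(np.stack([xs,ys],1).astype(np.float32),cv2.DIST_HUBER,0,.01,.01).ravel();print(vx)
o=np.argsort(ys)
print('tip',world(c,xs[ys==ys.min()].mean(),ys.min()-.3,.012).round(4),'tail',world(c,xs[ys==ys.max()].mean(),ys.max()+.3,.007).round(4))
for y in range(ys.min(),ys.max()+1,5):
    print(y,xs[ys==y].mean().round(1),(ys==y).sum(),world(c,xs[ys==y].mean(),y,.011).round(4)[:2])
E
```

```text
tinA [0.5078 0.3773 0.073 ]
tinB [0.4168 0.3281 0.073 ]
tall [0.5029 0.2645 0.108 ]
jar [0.7202 0.221  0.115 ]
scene tinA [0.5162 0.3793 0.073 ]
scene tinB [0.4233 0.3285 0.073 ]
scene tall [0.5087 0.2657 0.108 ]
FL [0.4288 0.0857 0.048 ]
FR [ 0.418 -0.15   0.048]
BL [0.5887 0.0763 0.048 ]
BR [ 0.5791 -0.1593  0.048 ]
FLs [0.4353 0.0907 0.048 ]
FRs [ 0.4236 -0.1432  0.048 ]
BLs [0.6159 0.096  0.048 ]
center [ 0.5037 -0.0368  0.048 ] yaw -0.04326086348620999 -0.05818469173640334 0.2358942970269506 0.1608256219513575
[[0, 0, 512, 384, 196363], [357, 215, 17, 48, 245]]
[ 1.7943597e-01 -9.8376966e-01  3.6436945e+02  2.3623927e+02]
tip [ 0.5447 -0.3007  0.012 ] tail [ 0.3965 -0.2811  0.007 ]
215 366.3 6 [ 0.5438 -0.301 ]
220 367.0 13 [ 0.5282 -0.303 ]
225 367.0 7 [ 0.5125 -0.3028]
230 365.5 4 [ 0.4968 -0.2979]
235 364.7 3 [ 0.4812 -0.2952]
240 363.5 4 [ 0.4657 -0.2914]
245 362.5 4 [ 0.4501 -0.2881]
250 361.5 4 [ 0.4346 -0.2849]
255 360.5 4 [ 0.4192 -0.2816]
260 359.5 6 [ 0.4038 -0.2784]
```

```bash
cat >> h.py <<'E'
from scipy.spatial.transform import Rotation as Ro
def pose():
    o=get_obs();R=Ro.from_rotvec(o["orientation"]).as_matrix();return o,np.array(o["tool_pos"]),np.arctan2(R[1,0],R[0,0]),R
def plan(p,th=None,n=None):
    o,q,t,R=pose(); th=t if th is None else th; d=np.asarray(p)-q; dt=(th-t+np.pi)%(2*np.pi)-np.pi
    m=max(int(np.ceil(max(np.linalg.norm(d)/.06,abs(np.degrees(dt))/10.2))),1); n=n or m
    print(f"t={o['clock']:.2f} pos {q.round(4)} th {t:.3f} tilt {np.degrees(np.arccos(-R[2,2])):.2f} F {np.array(o['ft_force']).round(1)} open {o['opening']:.4f} q {np.round(o['qpos'],2)} minrows {m}; rot/row {-np.degrees(dt)/n:.2f}")
    for i in range(n):
        a=t+dt*i/n; w=d/n
        print([round(float(x),4) for x in (w[0]*np.cos(a)+w[1]*np.sin(a), w[0]*np.sin(a)-w[1]*np.cos(a), -w[2])])
E
python3 - <<'E'
from h import *
plan((.471,-.292,.18),-.21)
E
```

```text
t=0.15 pos [ 0.2389 -0.5224  0.2554] th 0.429 tilt 0.10 F [-0.2 -0.2 -0.7] open 0.0856 q [-1.29  0.21  1.54  0.    1.39 -0.15] minrows 6; rot/row 6.10
[0.0511, -0.0188, 0.0126]
[0.0489, -0.0242, 0.0126]
[0.046, -0.0292, 0.0126]
[0.0426, -0.034, 0.0126]
[0.0388, -0.0383, 0.0126]
[0.0345, -0.0422, 0.0126]
```

Emit:
jog_arm(gripper=[-0.2, -0.2, -0.2, -0.2, -0.2, -0.2, -0.2], delta_pos=[[0.051, -0.019, 0.0126], [0.049, -0.024, 0.0126], [0.046, -0.029, 0.0126], [0.043, -0.034, 0.0126], [0.039, -0.038, 0.0126], [0.034, -0.042, 0.0126], [0, 0, 0]], rotation=[[0, 0, 6.1], [0, 0, 6.1], [0, 0, 6.1], [0, 0, 6.1], [0, 0, 6.1], [0, 0, 6.1], [0, 0, 0]])

```text
clock: 1.02
tool_pos: [0.4724, -0.2894, 0.1789]
orientation: [-3.123, 0.32, 0.004]
ft_force: [-0.5, 0.1, 0.2]
opening: 0.0342
```

```bash
python3 - <<'E'
from h import *
c=capture("wrist");cv2.imwrite("pics/w1.png",c["image"]);np.savez("w1.npz",**c)
plan((.471,-.292,.18),-.21)
E
```

```text
t=1.07 pos [ 0.4716 -0.2913  0.1796] th -0.206 tilt 0.13 F [-0.9  0.1  0. ] open 0.0339 q [-0.71  0.24  1.67 -0.    1.24  1.07] minrows 1; rot/row 0.25
[-0.0004, 0.0008, -0.0004]
```

View pics/w1.png

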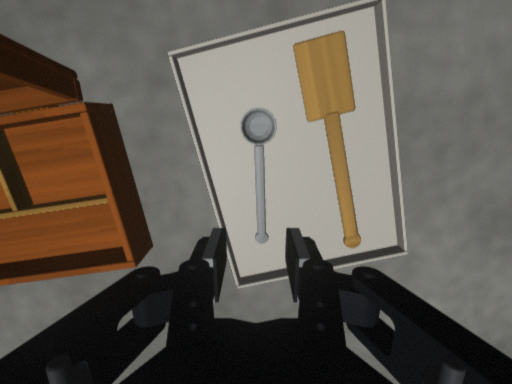

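Wrist view: the spoon's bowl tip is at (258,109), its handle runs straight down and the tail is at (262,242). The fingers come in at either side of the line. Now its world pose.

```bash
python3 - <<'E'
from h import *
c=dict(np.load("w1.npz"))
tip=world(c,258.3,108.5,.013);tail=world(c,262,242,.008)
a=world(c,259.5,150,.014);b=world(c,261.5,225,.009)
print(tip,tail,np.linalg.norm(tip-tail),np.arctan2(*(tip-tail)[[1,0]]),np.arctan2(*(a-b)[[1,0]]))
m=(tip+tail)/2;print(m)
# box front right inner etc
for n,(u,v) in dict(FRout=(151,247),FRtop=(133,264),BRtop=(82,104)).items(): print(n,world(c,u,v,.048).round(4))
plan((m[0],m[1],.06),np.arctan2(*(tip-tail)[[1,0]]))
E
```

```text
[ 0.54751048 -0.30715413  0.013     ] [ 0.39982817 -0.28152792  0.008     ] 0.14997255691287414 -0.17181173589090096 -0.17262260591692144
[ 0.47366933 -0.29434103  0.0105    ]
FRout [ 0.4369 -0.1726  0.048 ]
FRtop [ 0.4219 -0.1481  0.048 ]
BRtop [ 0.582  -0.1561  0.048 ]
t=1.07 pos [ 0.4716 -0.2913  0.1796] th -0.206 tilt 0.13 F [-0.9  0.1  0. ] open 0.0339 q [-0.71  0.24  1.67 -0.    1.24  1.07] minrows 2; rot/row -0.97
[0.0013, 0.0013, 0.0598]
[0.0013, 0.0013, 0.0598]
```

Emit:
jog_arm(gripper=[-0.2, -0.2, -0.2, -0.2, -0.2, -0.2], delta_pos=[[0.0013, 0.0013, 0.06], [0.0013, 0.0013, 0.05], [0, 0, 0.02], [0, 0, 0.018], [0, 0, 0], [0, 0, 0]], rotation=[[0, 0, -1], [0, 0, -1], [0, 0, 0], [0, 0, 0], [0, 0, 0], [0, 0, 0]])

```text
clock: 1.82
tool_pos: [0.4739, -0.2973, 0.0339]
orientation: [3.128, -0.275, 0.003]
ft_force: [-0.1, -0.0, -0.3]
opening: 0.034
```

```bash
python3 - <<'E'
from h import *
c=capture("wrist");cv2.imwrite("pics/w2.png",c["image"])
plan((.4737,-.2943,.031),-.172)
E
```

```text
t=1.88 pos [ 0.4741 -0.2973  0.0342] th -0.175 tilt 0.17 F [-1.1  0.   0.4] open 0.0344 q [-0.71  0.45  1.74 -0.    0.95  1.03] minrows 1; rot/row -0.19
[-0.0009, -0.0029, 0.0032]
```

View pics/w2.png

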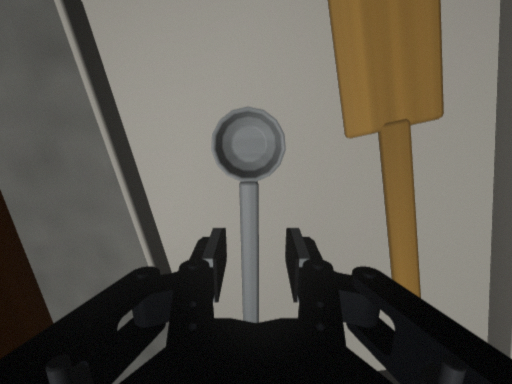

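The handle is at column 250 and the finger midline at 256, so I shift 3 mm toward +y, lower a little and close.

Emit:
jog_arm(gripper=[-0.2, -1, -1, -1, -1, -1], delta_pos=[[0, -0.003, 0.003], [0, 0, 0], [0, 0, 0], [0, 0, 0], [0, 0, 0], [0, 0, 0]], rotation=[[0, 0, 0], [0, 0, 0], [0, 0, 0], [0, 0, 0], [0, 0, 0], [0, 0, 0]])

```text
clock: 2.62
tool_pos: [0.474, -0.2933, 0.0301]
orientation: [-3.13, 0.275, -0.001]
ft_force: [-0.1, 1.8, 5.8]
opening: 0.0079
```

Emit:
jog_arm(gripper=[-1, -1, -1, -1], delta_pos=[[0, 0, -0.03], [0, 0, -0.06], [0, 0, -0.06], [0, 0, 0]], rotation=[[0, 0, 0], [0, 0, 0], [0, 0, 0], [0, 0, 0]])

```text
clock: 3.12
tool_pos: [0.4771, -0.2962, 0.1858]
orientation: [3.122, -0.274, 0.017]
ft_force: [0.2, -0.8, -1.6]
opening: 0.008
```

```bash
python3 - <<'E'
from h import *
c=capture("wrist");cv2.imwrite("pics/w3.png",c["image"]);np.savez("w3.npz",**c)
plan((.463,-.035,.18),1.52)
E
```

```text
t=3.17 pos [ 0.4752 -0.2946  0.1824] th -0.175 tilt 0.37 F [-0.5  0.7 -1.3] open 0.0077 q [-0.71  0.24  1.66 -0.    1.23  1.04] minrows 10; rot/row -9.71
[-0.0057, -0.0254, 0.0002]
[-0.0014, -0.026, 0.0002]
[0.003, -0.0258, 0.0002]
[0.0073, -0.0249, 0.0002]
[0.0114, -0.0233, 0.0002]
[0.0152, -0.0211, 0.0002]
[0.0186, -0.0182, 0.0002]
[0.0214, -0.0148, 0.0002]
[0.0236, -0.011, 0.0002]
[0.0251, -0.0069, 0.0002]
```

View pics/w3.png

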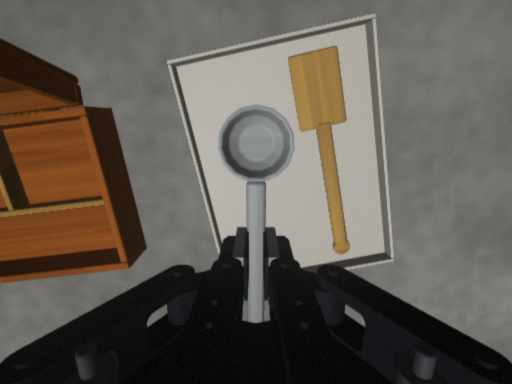

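The spoon is held and sits straight between the fingers. Carrying it to above the trough, bowl toward +y.

Emit:
jog_arm(gripper=[-1, -1, -1, -1, -1, -1, -1, -1], delta_pos=[[-0.006, -0.025, 0], [-0.001, -0.026, 0], [0.003, -0.026, 0], [0.007, -0.025, 0], [0.011, -0.023, 0], [0.015, -0.021, 0], [0.019, -0.018, 0], [0.021, -0.015, 0]], rotation=[[0, 0, -9.7], [0, 0, -9.7], [0, 0, -9.7], [0, 0, -9.7], [0, 0, -9.7], [0, 0, -9.7], [0, 0, -9.7], [0, 0, -9.7]])

```text
clock: 4.18
tool_pos: [0.4617, -0.085, 0.1769]
orientation: [-2.603, -1.752, 0.005]
ft_force: [0.6, 0.4, -0.4]
opening: 0.0075
```

Emit:
jog_arm(gripper=[-1, -1, -1], delta_pos=[[0.024, -0.011, 0], [0.025, -0.007, 0], [0, 0, 0]], rotation=[[0, 0, -9.7], [0, 0, -9.7], [0, 0, 0]])

```text
clock: 4.55
tool_pos: [0.4592, -0.0325, 0.1771]
orientation: [-2.275, -2.161, 0.004]
ft_force: [0.7, 1.1, -0.5]
opening: 0.0077
```

```bash
python3 - <<'E'
from h import *
c=capture("wrist");cv2.imwrite("pics/w4.png",cv2.resize(c["image"],(768,576)));np.savez("w4.npz",**c)
c=capture("top");np.savez("t4.npz",**c);crop(c,(230,160,350,270),6,"pics/t4.png")
plan((.463,-.035,.18),1.52)
E
```

```text
t=4.65 pos [ 0.4602 -0.0341  0.1781] th 1.517 tilt 0.17 F [ 0.5 -0.2 -0.7] open 0.0078 q [-0.26  0.05  1.89 -0.    1.2  -0.21] minrows 1; rot/row -0.20
[-0.0007, 0.0028, -0.0019]
```

View pics/w4.png

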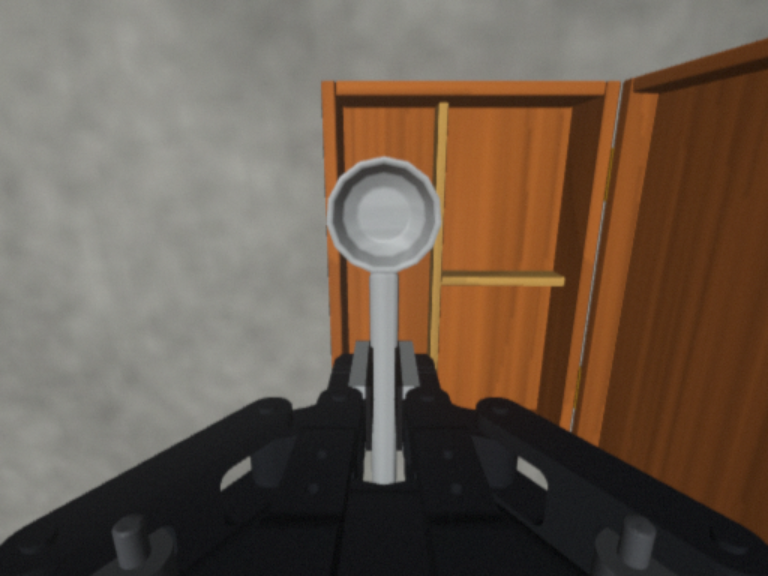

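View pics/t4.png

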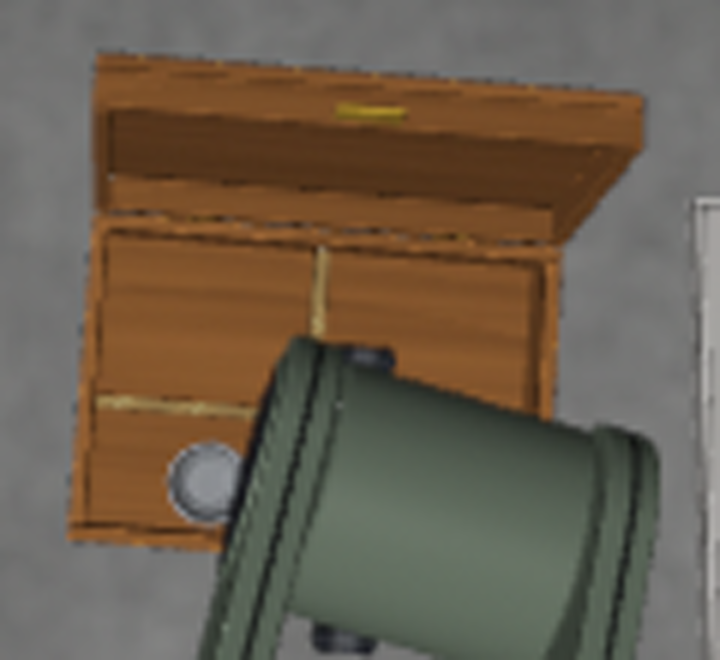

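```bash
python3 - <<'E'
from h import *
c=dict(np.load("w4.npz"))
def W(X,Y,z): return world(c,(X+.5)/1.5-.5,(Y+.5)/1.5-.5,z)
FL=W(321.5,82,.048);BL=W(620.5,82,.048)
print('FL',FL,'BL',BL,np.linalg.norm(FL-BL),np.arctan2(*(BL-FL)[[1,0]]))
F2=W(332,345,.048);print('front',F2,np.arctan2(-(FL-F2)[0],(FL-F2)[1]))
m0=W(447,274.5,.028);m1=W(562,276,.028);print('mid',m0,m1,np.arctan2(*(m1-m0)[[1,0]]))
p0=W(443,105,.028);p1=W(434.5,330,.028);print('part',p0,p1,np.arctan2(-(p0-p1)[0],(p0-p1)[1]))
yaw=-.05
ex=np.array([np.cos(yaw),np.sin(yaw),0]);ey=np.array([-ex[1],ex[0],0])
print('c from FL',FL+.083*ex-.12*ey,'c from BL',BL-.083*ex-.12*ey)
print('c from part/mid', m1-.072*ex)
# spoon bowl centre, held
b=W(384,214,.16);print('bowl',b)
E
```

```text
FL [0.43122902 0.0879873  0.048     ] BL [0.59614108 0.07938756 0.048     ] 0.16513613725654763 -0.05210024961523921
front [ 0.42349681 -0.06956697  0.048     ] -0.04903715009774516
mid [ 0.50258355 -0.03036131  0.028     ] [ 0.58032971 -0.03524438  0.028     ] -0.0627255487030663
part [0.50099734 0.07562134 0.028     ] [ 0.4934646 -0.0702617  0.028    ] -0.05158967144767219
c from FL [ 0.50812779 -0.036011    0.048     ] c from BL [ 0.50724731 -0.0363142   0.048     ]
c from part/mid [ 0.50841969 -0.03164588  0.028     ]
bowl [0.46331182 0.02466218 0.16      ]
```

Box centre is (0.5075,-0.0355) with yaw -0.051, and the independent edges agree to about 2 mm apart from the mid-divider's y. The trough centre is then about (0.4626,-0.0332).

Emit:
jog_arm(gripper=[-1, -1, -1, -1, -1, -1], delta_pos=[[0.001, 0.002, 0.05], [0, 0, 0.05], [0, 0, 0.02], [0, 0, 0.015], [0, 0, 0.005], [0, 0, 0]], rotation=[[0, 0, 0], [0, 0, 0], [0, 0, 0], [0, 0, 0], [0, 0, 0], [0, 0, 0]])

```text
clock: 5.4
tool_pos: [0.4638, -0.0336, 0.04]
orientation: [2.28, 2.161, 0.001]
ft_force: [0.6, 0.3, -0.5]
opening: 0.0078
```

```bash
python3 - <<'E'
from h import *
c=capture("wrist");cv2.imwrite("pics/w5.png",c["image"])
plan((.4626,-.033,.033),1.52)
E
```

```text
t=5.45 pos [ 0.4641 -0.0336  0.0404] th 1.517 tilt 0.10 F [-0.6 -0.1 -0.7] open 0.0075 q [-0.26  0.29  1.97 -0.    0.89 -0.21] minrows 1; rot/row -0.15
[0.0005, -0.0015, 0.0074]
```

View pics/w5.png

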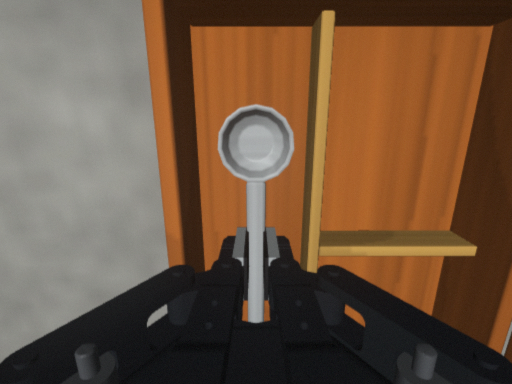

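The spoon is down inside the trough, with the bowl at (256,145) between the front wall and the partition. I lower it the last 7 mm and open part-way.

Emit:
jog_arm(gripper=[-1, -1, -0.5, -0.5, -0.5, -0.5, -0.5, -0.5], delta_pos=[[0, -0.001, 0.007], [0, 0, 0], [0, 0, 0], [0, 0, 0], [0, 0, -0.02], [0, 0, -0.05], [0, 0, -0.06], [0, 0, -0.03]], rotation=[[0, 0, 0], [0, 0, 0], [0, 0, 0], [0, 0, 0], [0, 0, 0], [0, 0, 0], [0, 0, 0], [0, 0, 0]])

```text
clock: 6.45
tool_pos: [0.464, -0.0335, 0.1966]
orientation: [2.275, 2.158, 0.005]
ft_force: [0.3, -0.5, -0.2]
opening: 0.0211
```

```bash
python3 - <<'E'
from h import *
c=capture("wrist");cv2.imwrite("pics/w6.png",c["image"]);np.savez("w6.npz",**c)
plan((.5,.29,.2),2.95)
E
```

```text
t=6.50 pos [ 0.466  -0.034   0.1998] th 1.518 tilt 0.69 F [1.1 0.1 1.7] open 0.0214 q [-0.26  0.02  1.87 -0.    1.24 -0.21] minrows 9; rot/row -9.12
[0.0361, 0.0019, -0.0]
[0.0354, 0.0076, -0.0]
[0.0337, 0.0131, -0.0]
[0.0312, 0.0183, -0.0]
[0.028, 0.023, -0.0]
[0.024, 0.0271, -0.0]
[0.0194, 0.0306, -0.0]
[0.0143, 0.0333, -0.0]
[0.0088, 0.0351, -0.0]
```

View pics/w6.png

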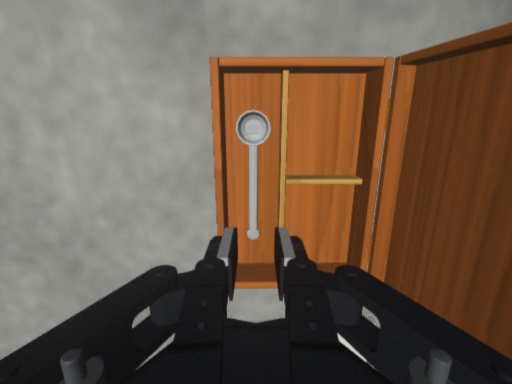

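The spoon lies flat in the trough, with the bowl at (253,127) and the tail at (253,234). Next I look at the turntable.

```bash
python3 - <<'E'
from h import *
plan((.55,.325,.21),3.05,n=9)
E
```

```text
t=6.50 pos [ 0.466  -0.034   0.1998] th 1.518 tilt 0.69 F [1.1 0.1 1.7] open 0.0214 q [-0.26  0.02  1.87 -0.    1.24 -0.21] minrows 9; rot/row -9.75
[0.0403, 0.0072, -0.0011]
[0.0385, 0.0139, -0.0011]
[0.0356, 0.0203, -0.0011]
[0.0317, 0.026, -0.0011]
[0.0268, 0.031, -0.0011]
[0.0212, 0.0351, -0.0011]
[0.0149, 0.0382, -0.0011]
[0.0082, 0.0401, -0.0011]
[0.0013, 0.0409, -0.0011]
```

Emit:
jog_arm(gripper=[1, 1, 1, 1, 1, 1, 1, 1], delta_pos=[[0.04, 0.007, -0.001], [0.0385, 0.014, -0.001], [0.0355, 0.02, -0.001], [0.032, 0.026, -0.001], [0.027, 0.031, -0.001], [0.021, 0.035, -0.001], [0.015, 0.038, -0.001], [0.008, 0.04, -0.001]], rotation=[[0, 0, -9.7], [0, 0, -9.7], [0, 0, -9.7], [0, 0, -9.7], [0, 0, -9.7], [0, 0, -9.7], [0, 0, -9.7], [0, 0, -9.7]])

```text
clock: 7.5
tool_pos: [0.5373, 0.2866, 0.2003]
orientation: [-0.413, -3.114, 0.0]
ft_force: [1.2, -0.3, -0.2]
opening: 0.0852
```

Emit:
jog_arm(gripper=[1, 1], delta_pos=[[0.001, 0.041, -0.001], [0, 0, 0]], rotation=[[0, 0, -9.7], [0, 0, 0]])

```text
clock: 7.75
tool_pos: [0.5473, 0.3275, 0.2013]
orientation: [0.152, 3.138, 0.001]
ft_force: [-0.2, -0.4, -0.8]
opening: 0.0856
```

```bash
python3 - <<'E'
from h import *
c=capture("wrist");cv2.imwrite("pics/w7.png",c["image"]);np.savez("w7.npz",**c)
plan((.55,.325,.21),3.05)
E
```

```text
t=7.80 pos [0.5469 0.3259 0.201 ] th 3.042 tilt 0.06 F [-1.2 -0.5 -0.9] open 0.0858 q [ 0.4   0.38  1.44 -0.    1.33 -1.07] minrows 1; rot/row -0.43
[-0.0031, -0.0006, -0.009]
```

View pics/w7.png

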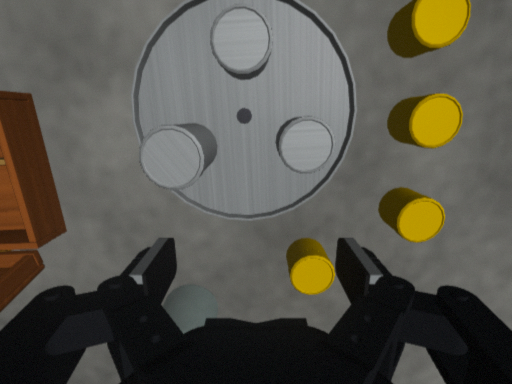

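Wrist view: short tin tops at (241,39) and (306,145), the tall tin at (171,157) and the turntable hub at (244,115). The yellow look-alikes are all off the plate.

```bash
python3 - <<'E'
from h import *
c=dict(np.load("w7.npz"))
P=cloud(c)
for lo,hi in((.066,.08),(.1,.114)):
    m=((P[...,2]>lo)&(P[...,2]<hi)).astype(np.uint8);m[215:]=0;m[:,360:]=0;m[:,:120]=0
    n,l,st,ce=cv2.connectedComponentsWithStats(m)
    for i in range(1,n):
        if st[i,4]>500:
            cn=cv2.findContours((l==i).astype(np.uint8),0,2)[0][0];(x,y),ax,_=cv2.fitEllipse(cn)
            print((x,y),ax,world(c,x,y,.073 if lo<.09 else .108).round(4),P[l==i].mean(0).round(4))
print('hub',world(c,244,115.5,.023).round(4))
plan((.508,.378,.1),3.05)
E
```

```text
(241.00924682617188, 39.233028411865234) (61.73255920410156, 70.3816146850586) [0.4179 0.3283 0.073 ] [0.4181 0.3282 0.0727]
(306.05718994140625, 144.61334228515625) (55.21430587768555, 57.528018951416016) [0.5081 0.3773 0.073 ] [0.5084 0.3773 0.0727]
(171.7414093017578, 156.92300415039062) (62.899417877197266, 67.31221008300781) [0.5033 0.2659 0.108 ] [0.5036 0.2657 0.1074]
hub [0.4775 0.3223 0.023 ]
t=7.80 pos [0.5469 0.3259 0.201 ] th 3.042 tilt 0.06 F [-1.2 -0.5 -0.9] open 0.0858 q [ 0.4   0.38  1.44 -0.    1.33 -1.07] minrows 3; rot/row -0.14
[0.0146, 0.016, 0.0337]
[0.0146, 0.016, 0.0337]
[0.0146, 0.0161, 0.0337]
```

Emit:
jog_arm(gripper=[1, 1, 1, 1, 1], delta_pos=[[0.022, 0.024, 0.03], [0.021, 0.023, 0.03], [0, 0, 0.04], [0, 0, 0.035], [0, 0, 0]], rotation=[[0, 0, 0], [0, 0, 0], [0, 0, 0], [0, 0, 0], [0, 0, 0]])

```text
clock: 8.43
tool_pos: [0.5061, 0.3732, 0.0629]
orientation: [-0.16, -3.13, 0.008]
ft_force: [0.2, -0.2, 0.7]
opening: 0.0857
```

```bash
python3 - <<'E'
from h import *
c=capture("wrist");cv2.imwrite("pics/w8.png",c["image"])
plan((.508,.3773,.066),3.04)
E
```

```text
t=8.47 pos [0.5081 0.3744 0.0655] th 3.040 tilt 0.23 F [0.3 0.3 0.8] open 0.0852 q [ 0.5   0.53  1.53 -0.    1.08 -0.97] minrows 1; rot/row -0.02
[0.0004, 0.0029, -0.0005]
```

View pics/w8.png

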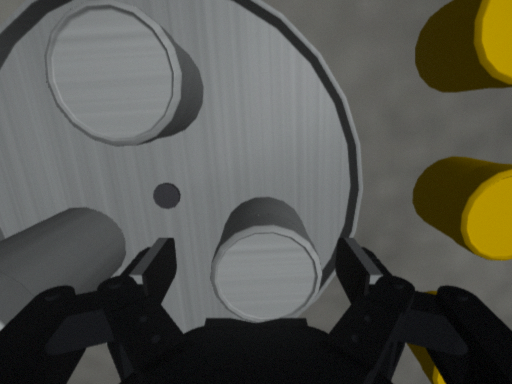

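The tin top is centred at column 266 and the finger midline is 256, so I shift 3 mm and close.

Emit:
jog_arm(gripper=[1, -1, -1, -1, -1], delta_pos=[[0, 0.003, 0], [0, 0, 0], [0, 0, 0], [0, 0, 0], [0, 0, 0]], rotation=[[0, 0, 0], [0, 0, 0], [0, 0, 0], [0, 0, 0], [0, 0, 0]])

```text
clock: 9.1
tool_pos: [0.5107, 0.3798, 0.0686]
orientation: [0.157, 3.135, 0.003]
ft_force: [-0.6, 0.1, 6.2]
opening: 0.0502
```

Emit:
jog_arm(gripper=[-1, -1, -1, -1], delta_pos=[[0, 0, -0.02], [0, 0, -0.05], [0, 0, -0.06], [0, 0, 0]], rotation=[[0, 0, 0], [0, 0, 0], [0, 0, 0], [0, 0, 0]])

```text
clock: 9.6
tool_pos: [0.5133, 0.3814, 0.2052]
orientation: [0.156, 3.125, 0.012]
ft_force: [-0.5, -0.6, 0.1]
opening: 0.0503
```

```bash
python3 - <<'E'
from h import *
c=capture("wrist");cv2.imwrite("pics/w9.png",c["image"]);np.savez("w9.npz",**c)
y=-.051;ex=np.array([np.cos(y),np.sin(y)]);ey=np.array([-ex[1],ex[0]]);C=np.array([.5075,-.0355])
for s in(1,-1): print((C+.027*ex+s*.0575*ey).round(4))
t=C+.027*ex+.0575*ey
plan((*t,.195),3.09)
E
```

```text
[0.5374 0.0205]
[ 0.5315 -0.0943]
t=9.65 pos [0.5114 0.3802 0.2015] th 3.042 tilt 0.46 F [ 0.  -0.1 -1.1] open 0.0505 q [ 0.5   0.38  1.44  0.    1.32 -0.97] minrows 7; rot/row -0.40
[-0.0088, -0.0508, 0.0009]
[-0.0085, -0.0508, 0.0009]
[-0.0081, -0.0509, 0.0009]
[-0.0078, -0.0509, 0.0009]
[-0.0074, -0.051, 0.0009]
[-0.0071, -0.051, 0.0009]
[-0.0067, -0.0511, 0.0009]
```

View pics/w9.png

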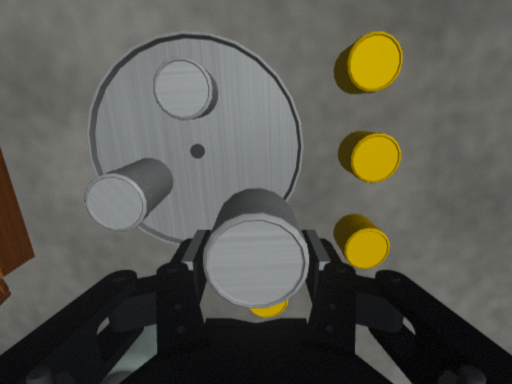

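Tin held between the pads at (256,262). Moving over the left well.

Emit:
jog_arm(gripper=[-1, -1, -1, -1, -1, -1, -1, -1], delta_pos=[[-0.009, -0.051, 0], [-0.0085, -0.051, 0], [-0.008, -0.051, 0], [-0.008, -0.051, 0], [-0.0075, -0.051, 0], [-0.007, -0.051, 0], [-0.007, -0.051, 0], [0, 0, 0]], rotation=[[0, 0, -0.4], [0, 0, -0.4], [0, 0, -0.4], [0, 0, -0.4], [0, 0, -0.4], [0, 0, -0.4], [0, 0, -0.4], [0, 0, 0]])

```text
clock: 10.65
tool_pos: [0.5351, 0.0157, 0.1952]
orientation: [-0.089, -3.137, 0.001]
ft_force: [-0.1, 1.3, -0.5]
opening: 0.0506
```

```bash
python3 - <<'E'
from h import *
c=capture("wrist");cv2.imwrite("pics/w10.png",c["image"]);np.savez("w10.npz",**c)
plan((.5374,.0205,.12),3.09)
E
```

```text
t=10.70 pos [0.5349 0.0175 0.1952] th 3.087 tilt 0.20 F [-0.1  0.6 -0.3] open 0.0507 q [-0.13  0.18  1.7   0.    1.26 -1.65] minrows 2; rot/row -0.09
[-0.0012, 0.0016, 0.0376]
[-0.0012, 0.0016, 0.0376]
```

View pics/w10.png

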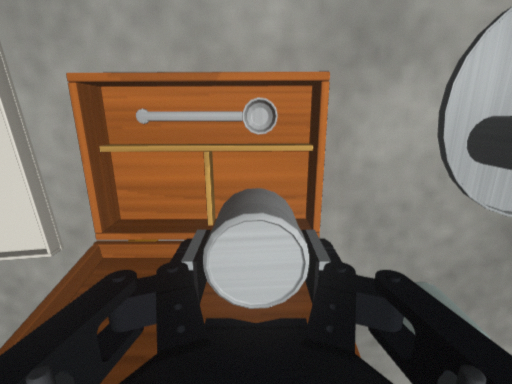

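```bash
python3 - <<'E'
from h import *
c=dict(np.load("w10.npz"))
R=world(c,67,74.5,.048);L=world(c,329,71.5,.048);print(L,R,np.linalg.norm(L-R),np.arctan2(-(L-R)[0],(L-R)[1]))
y=-.051;ex=np.array([np.cos(y),np.sin(y),0]);print((L+R)/2+.083*ex)
print('part left end',world(c,313,148,.028),'mid',world(c,209,185,.028))
print('tip',world(c,278,117,.014),'tail',world(c,137,116,.01))
E
```

```text
[0.43112061 0.08813035 0.048     ] [ 0.42029664 -0.14950306  0.048     ] 0.2378798003232899 -0.04551758339312536
[ 0.50860071 -0.03491752  0.048     ]
part left end [0.50169726 0.07786054 0.028     ] mid [ 0.535407   -0.03518492  0.028     ]
tip [0.46843732 0.04336673 0.014     ] tail [ 0.4588804  -0.10835632  0.01      ]
```

Emit:
jog_arm(gripper=[-1, -1, -1, -1, -1, -1], delta_pos=[[-0.002, 0.003, 0.05], [0, 0, 0.05], [0, 0, 0.03], [0, 0, 0.01], [0, 0, 0], [0, 0, 0]], rotation=[[0, 0, 0], [0, 0, 0], [0, 0, 0], [0, 0, 0], [0, 0, 0], [0, 0, 0]])

```text
clock: 11.45
tool_pos: [0.5397, 0.022, 0.0583]
orientation: [0.079, 3.137, -0.0]
ft_force: [-0.0, 0.7, 0.3]
opening: 0.0505
```

```bash
python3 - <<'E'
from h import *
c=capture("wrist");cv2.imwrite("pics/w11.png",c["image"])
plan((.5374,.0205,.05),3.09)
E
```

```text
t=11.50 pos [0.5398 0.0218 0.0584] th 3.091 tilt 0.20 F [ 0.3  0.6 -0.5] open 0.0503 q [-0.12  0.38  1.78  0.    0.98 -1.64] minrows 1; rot/row 0.05
[0.0023, -0.0015, 0.0084]
```

View pics/w11.png

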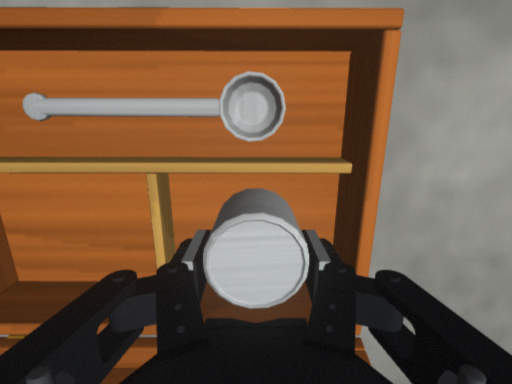

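The tin is in the left well, between the divider at (160,200) and the side wall. Lowering until contact.

Emit:
jog_arm(gripper=[-1, -1, -1], delta_pos=[[0.001, 0, 0.005], [0, 0, 0.002], [0, 0, 0]], rotation=[[0, 0, 0], [0, 0, 0], [0, 0, 0]])

```text
clock: 11.88
tool_pos: [0.5379, 0.0217, 0.0516]
orientation: [0.081, 3.14, -0.0]
ft_force: [-4.6, -0.3, 10.4]
opening: 0.0504
```

Emit:
jog_arm(gripper=[0.5, 0.5, 0.5, 0.5, 0.5, 0.5, 0.5], delta_pos=[[0, 0, 0], [0, 0, 0], [0, 0, 0], [0, 0, -0.02], [0, 0, -0.05], [0, 0, -0.06], [0, 0, -0.02]], rotation=[[0, 0, 0], [0, 0, 0], [0, 0, 0], [0, 0, 0], [0, 0, 0], [0, 0, 0], [0, 0, 0]])

```text
clock: 12.75
tool_pos: [0.5398, 0.0215, 0.2043]
orientation: [0.08, 3.133, -0.001]
ft_force: [1.1, -0.2, 0.2]
opening: 0.064
```

```bash
python3 - <<'E'
from h import *
c=capture("wrist");cv2.imwrite("pics/w12.png",c["image"]);np.savez("w12.npz",**c)
plan((.49,.3283,.2),3.09)
E
```

```text
t=12.80 pos [0.5404 0.0215 0.2056] th 3.091 tilt 0.57 F [1.7 0.3 0.4] open 0.0639 q [-0.12  0.18  1.69  0.    1.27 -1.64] minrows 6; rot/row 0.01
[0.011, 0.0506, 0.0009]
[0.011, 0.0506, 0.0009]
[0.011, 0.0506, 0.0009]
[0.011, 0.0506, 0.0009]
[0.011, 0.0506, 0.0009]
[0.011, 0.0506, 0.0009]
```

View pics/w12.png

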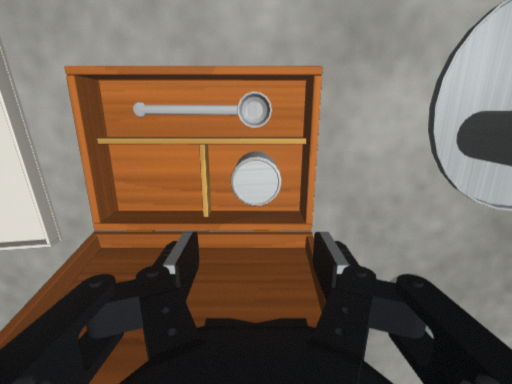

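The tin stands upright in the left well at (256,180). Going back to look for the second one.

Emit:
jog_arm(gripper=[1, 1, 1, 1, 1, 1, 1], delta_pos=[[0.011, 0.051, 0], [0.011, 0.051, 0], [0.011, 0.051, 0], [0.011, 0.051, 0], [0.011, 0.051, 0], [0.011, 0.051, 0], [0, 0, 0]], rotation=[[0, 0, 0], [0, 0, 0], [0, 0, 0], [0, 0, 0], [0, 0, 0], [0, 0, 0], [0, 0, 0]])

```text
clock: 13.68
tool_pos: [0.4853, 0.3337, 0.1982]
orientation: [-0.072, -3.139, 0.0]
ft_force: [0.5, 0.3, 0.9]
opening: 0.0856
```

```bash
python3 - <<'E'
from h import *
c=capture("wrist");cv2.imwrite("pics/w13.png",c["image"]);np.savez("w13.npz",**c)
P=cloud(c)
for lo,hi in((.066,.08),(.1,.114)):
    m=((P[...,2]>lo)&(P[...,2]<hi)).astype(np.uint8)
    n,l,st,ce=cv2.connectedComponentsWithStats(m)
    for i in range(1,n):
        if st[i,4]>500:
            cn=cv2.findContours((l==i).astype(np.uint8),0,2)[0][0];(x,y),ax,_=cv2.fitEllipse(cn)
            print((x,y),ax,world(c,x,y,.073 if lo<.09 else .108).round(4),P[l==i].mean(0).round(4))
plan((.418,.3283,.1),3.09)
E
```

```text
(245.73463439941406, 117.61917114257812) (57.972129821777344, 60.31077194213867) [0.4174 0.3283 0.073 ] [0.4176 0.3283 0.0726]
(175.87838745117188, 225.8124542236328) (54.82231140136719, 62.89807891845703) [0.5011 0.2667 0.108 ] [0.5006 0.2672 0.1072]
t=13.72 pos [0.4857 0.3319 0.1981] th 3.094 tilt 0.14 F [ 0.3 -0.2 -0.5] open 0.0853 q [ 0.45  0.29  1.57 -0.    1.29 -1.07] minrows 2; rot/row 0.11
[0.0337, -0.0034, 0.049]
[0.0337, -0.0035, 0.049]
```

View pics/w13.png

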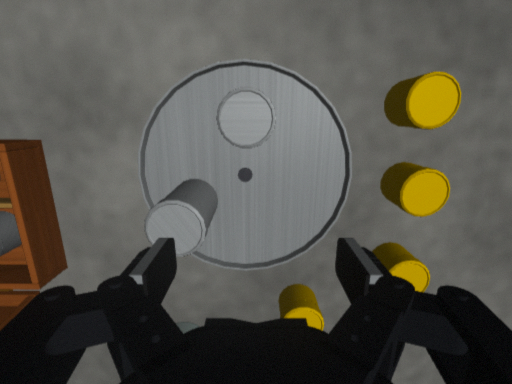

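The short tin is at (246,118) → (0.4175,0.3283), and the tall one still stands at (176,226). I move sideways first, then down.

Emit:
jog_arm(gripper=[1, 1, 1, 1, 1, 1], delta_pos=[[0.034, -0.0035, 0], [0.034, -0.0035, 0.01], [0, 0, 0.05], [0, 0, 0.05], [0, 0, 0.022], [0, 0, 0]], rotation=[[0, 0, 0], [0, 0, 0], [0, 0, 0], [0, 0, 0], [0, 0, 0], [0, 0, 0]])

```text
clock: 14.48
tool_pos: [0.4169, 0.3247, 0.0649]
orientation: [-0.083, -3.135, 0.006]
ft_force: [-1.1, 0.2, -0.1]
opening: 0.0855
```

```bash
python3 - <<'E'
from h import *
c=capture("wrist");cv2.imwrite("pics/w14.png",c["image"])
plan((.4175,.3283,.066),3.09)
E
```

```text
t=14.53 pos [0.4184 0.3258 0.0668] th 3.089 tilt 0.15 F [ 0.3 -0.   0.1] open 0.0855 q [ 0.5   0.35  1.8  -0.    1.   -1.02] minrows 1; rot/row -0.07
[0.001, 0.0025, 0.0008]
```

View pics/w14.png

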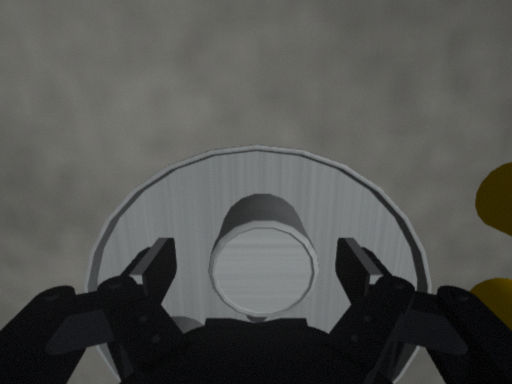

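The tin is centred at column 264 against a midline of 256. I shift 2.5 mm, close and lift straight up.

Emit:
jog_arm(gripper=[1, -1, -1, -1, -1], delta_pos=[[0.001, 0.0025, 0.001], [0, 0, 0], [0, 0, 0], [0, 0, 0], [0, 0, 0]], rotation=[[0, 0, 0], [0, 0, 0], [0, 0, 0], [0, 0, 0], [0, 0, 0]])

```text
clock: 15.15
tool_pos: [0.4189, 0.3304, 0.0681]
orientation: [0.08, 3.138, 0.002]
ft_force: [-1.6, 0.1, 6.5]
opening: 0.0506
```

Emit:
jog_arm(gripper=[-1, -1, -1, -1], delta_pos=[[0, 0, -0.02], [0, 0, -0.05], [0, 0, -0.06], [0, 0, 0]], rotation=[[0, 0, 0], [0, 0, 0], [0, 0, 0], [0, 0, 0]])

```text
clock: 15.65
tool_pos: [0.4214, 0.3319, 0.2028]
orientation: [0.08, 3.13, 0.01]
ft_force: [0.8, 0.4, -0.5]
opening: 0.0507
```

```bash
python3 - <<'E'
from h import *
c=capture("wrist");cv2.imwrite("pics/w15.png",c["image"])
plan((.4175,-.0943,.2),3.09)
plan((.5315,-.0943,.2),3.09)
E
```

```text
t=15.70 pos [0.4193 0.3307 0.1995] th 3.091 tilt 0.35 F [-0.5  0.3 -0.9] open 0.0508 q [ 0.51  0.17  1.71  0.    1.26 -1.01] minrows 8; rot/row 0.00
[-0.0025, -0.0531, -0.0001]
[-0.0025, -0.0531, -0.0001]
[-0.0025, -0.0531, -0.0001]
[-0.0025, -0.0531, -0.0001]
[-0.0025, -0.0531, -0.0001]
[-0.0025, -0.0531, -0.0001]
[-0.0025, -0.0531, -0.0001]
[-0.0025, -0.0531, -0.0001]
t=15.70 pos [0.4193 0.3307 0.1995] th 3.091 tilt 0.35 F [-0.5  0.3 -0.9] open 0.0508 q [ 0.51  0.17  1.71  0.    1.26 -1.01] minrows 8; rot/row 0.00
[-0.0167, -0.0523, -0.0001]
[-0.0167, -0.0523, -0.0001]
[-0.0167, -0.0523, -0.0001]
[-0.0167, -0.0523, -0.0001]
[-0.0167, -0.0523, -0.0001]
[-0.0167, -0.0523, -0.0001]
[-0.0167, -0.0523, -0.0001]
[-0.0167, -0.0523, -0.0001]
```

View pics/w15.png

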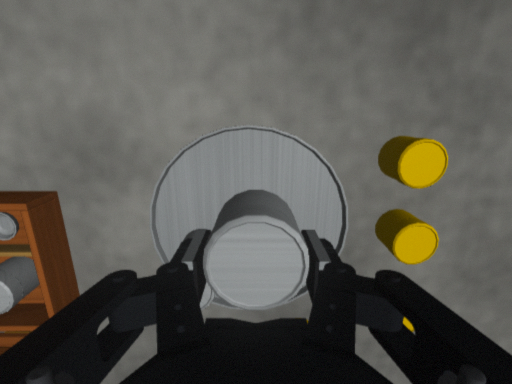

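Second tin held. On to the right well.

Emit:
jog_arm(gripper=[-1, -1, -1, -1, -1, -1, -1, -1], delta_pos=[[-0.017, -0.052, 0], [-0.017, -0.052, 0], [-0.017, -0.052, 0], [-0.017, -0.052, 0], [-0.017, -0.052, 0], [-0.017, -0.052, 0], [-0.017, -0.052, 0], [-0.015, -0.052, 0]], rotation=[[0, 0, 0], [0, 0, 0], [0, 0, 0], [0, 0, 0], [0, 0, 0], [0, 0, 0], [0, 0, 0], [0, 0, 0]])

```text
clock: 16.7
tool_pos: [0.529, -0.0937, 0.194]
orientation: [-0.081, -3.136, -0.003]
ft_force: [0.2, 0.8, 0.1]
opening: 0.0505
```

Emit:
jog_arm(gripper=[-1], delta_pos=[[0, 0, 0]], rotation=[[0, 0, 0]])

```text
clock: 16.82
tool_pos: [0.5296, -0.0957, 0.1943]
orientation: [-0.089, -3.137, -0.0]
ft_force: [0.8, 0.7, -0.9]
opening: 0.0511
```

```bash
python3 - <<'E'
from h import *
c=capture("wrist");cv2.imwrite("pics/w16.png",c["image"])
plan((.5315,-.0943,.06),3.09)
E
```

```text
t=16.88 pos [ 0.5291 -0.0936  0.1942] th 3.087 tilt 0.28 F [ 1.6  0.7 -2.2] open 0.0502 q [-0.34  0.19  1.7   0.    1.26 -1.85] minrows 3; rot/row -0.06
[-0.0008, -0.0002, 0.0447]
[-0.0008, -0.0002, 0.0447]
[-0.0008, -0.0002, 0.0447]
```

View pics/w16.png

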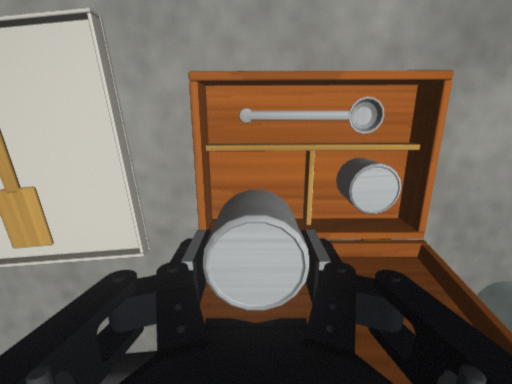

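Emit:
jog_arm(gripper=[-1, -1, -1, -1, -1, -1], delta_pos=[[-0.001, 0, 0.05], [0, 0, 0.05], [0, 0, 0.03], [0, 0, 0.006], [0, 0, 0], [0, 0, 0]], rotation=[[0, 0, 0], [0, 0, 0], [0, 0, 0], [0, 0, 0], [0, 0, 0], [0, 0, 0]])

```text
clock: 17.62
tool_pos: [0.5327, -0.0926, 0.0623]
orientation: [0.079, 3.138, -0.001]
ft_force: [0.3, 0.5, -0.5]
opening: 0.0505
```

```bash
python3 - <<'E'
from h import *
c=capture("wrist");cv2.imwrite("pics/w17.png",c["image"])
plan((.5315,-.0943,.052),3.09)
E
```

```text
t=17.68 pos [ 0.5328 -0.0927  0.0624] th 3.091 tilt 0.20 F [-0.4  0.4 -0.8] open 0.0503 q [-0.33  0.38  1.78  0.    0.99 -1.85] minrows 1; rot/row 0.05
[0.0012, -0.0016, 0.0104]
```

View pics/w17.png

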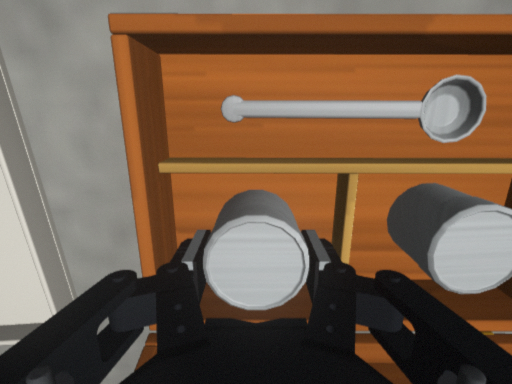

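The tin sits between the side wall and the divider, clear of the first one. Lowering 10 mm.

Emit:
jog_arm(gripper=[-1, -1, -1, -1], delta_pos=[[0, -0.001, 0.006], [0, 0, 0.003], [0, 0, 0.0015], [0, 0, 0]], rotation=[[0, 0, 0], [0, 0, 0], [0, 0, 0], [0, 0, 0]])

```text
clock: 18.18
tool_pos: [0.5313, -0.0937, 0.0511]
orientation: [-0.08, -3.14, -0.0]
ft_force: [-2.2, 0.7, 6.5]
opening: 0.0507
```

Emit:
jog_arm(gripper=[0.5, 0.5, 0.5, 0.5, 0.5, 0.5, 0.5], delta_pos=[[0, 0, 0], [0, 0, 0], [0, 0, 0], [0, 0, -0.02], [0, 0, -0.05], [0, 0, -0.06], [0, 0, -0.03]], rotation=[[0, 0, 0], [0, 0, 0], [0, 0, 0], [0, 0, 0], [0, 0, 0], [0, 0, 0], [0, 0, 0]])

```text
clock: 19.05
tool_pos: [0.533, -0.0941, 0.2141]
orientation: [0.08, 3.135, -0.003]
ft_force: [0.4, 0.8, -0.4]
opening: 0.0637
```

```bash
python3 - <<'E'
from h import *
c=capture("wrist");cv2.imwrite("pics/w18.png",c["image"]);np.savez("w18.npz",**c)
s=capture("scene");np.savez("s18.npz",**s);crop(s,(170,110,320,220),5,"pics/s18.png")
P=cloud(c);m=((P[...,2]>.05)&(P[...,2]<.062)).astype(np.uint8)
C=np.array([.508,-.035]);y=-.051;R=np.array([[np.cos(y),np.sin(y)],[-np.sin(y),np.cos(y)]])
n,l,st,ce=cv2.connectedComponentsWithStats(m)
for i in range(1,n):
    if st[i,4]>400:
        q=P[l==i]; print(st[i].tolist(),q.mean(0).round(4),q[:,2].std().round(4),'box',(R@(q.mean(0)[:2]-C)).round(4))
P=cloud(s);b=P.copy()[...,:2]-C; b=b@R.T
sel=(abs(b[...,1])<.1)&(P[...,2]>.19)&(b[...,0]>.03)&(b[...,0]<.2); q=P[sel]; print('lid top',len(q),q[:,2].max(),b[sel].min(0),b[sel].max(0))
plan((.66,-.09,.26),3.09)
E
```

```text
[232, 156, 49, 48, 1835] [ 0.53   -0.0937  0.0556] 0.0009 box [ 0.0249 -0.0575]
[340, 156, 51, 48, 1886] [0.5357 0.0206 0.0556] 0.001 box [0.0248 0.057 ]
[200, 228, 217, 24, 3969] [ 0.6007 -0.0416  0.0555] 0.0023 box [ 0.0929 -0.0019]
lid top 4000 0.5560963520757546 [ 0.03000471 -0.09996759] [0.13840359 0.09997931]
t=19.15 pos [ 0.5343 -0.0945  0.2151] th 3.091 tilt 0.57 F [0.2 0.2 0.3] open 0.0642 q [-0.33  0.17  1.67  0.    1.29 -1.85] minrows 3; rot/row 0.01
[-0.0418, 0.0036, -0.015]
[-0.0418, 0.0036, -0.015]
[-0.0418, 0.0037, -0.015]
```

View pics/w18.png

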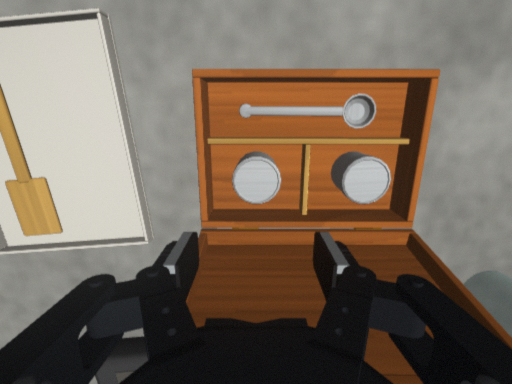

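View pics/s18.png

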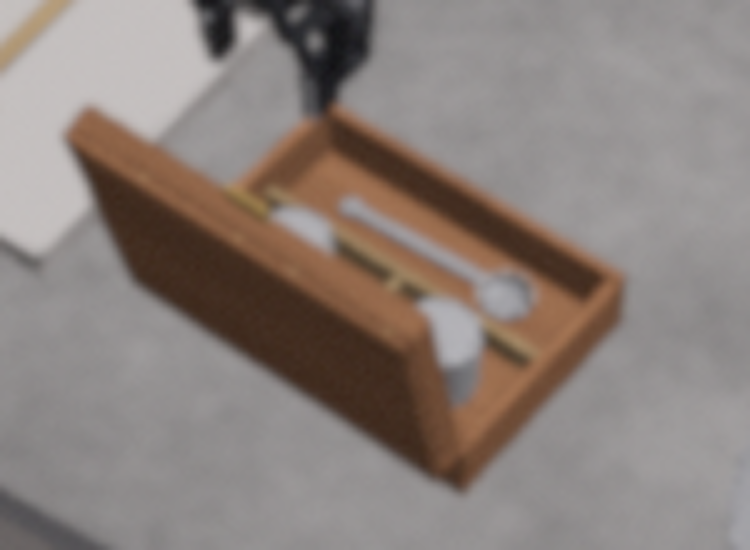

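Both tins stand in their wells at box x=0.025, y=±0.057, tops at 0.0556. The spoon is in the trough. Next the lid angle, then pull it down from behind.

```bash
python3 - <<'E'
from h import *
C=np.array([.508,-.035]);y=-.051;R=np.array([[np.cos(y),np.sin(y)],[-np.sin(y),np.cos(y)]])
for f in("s18.npz","top0.npz"):
    P=cloud(dict(np.load(f)));b=(P[...,:2]-C)@R.T
    sel=(abs(b[...,1])<.1)&(P[...,2]>.1)&(P[...,2]<.225)&(b[...,0]>.07)&(b[...,0]<.19); q=P[sel][:,2];x=b[sel][:,0]
    for lo in np.arange(.1,.225,.02):
        k=(q>=lo)&(q<lo+.02)
        if k.sum(): print(f,lo.round(3),k.sum(),x[k].min().round(4),np.median(x[k]).round(4),x[k].max().round(4))
    print(q.max())
E
```

```text
s18.npz 0.1 142 0.1167 0.1204 0.123
s18.npz 0.12 139 0.1204 0.1238 0.1267
s18.npz 0.14 159 0.1248 0.1274 0.1298
s18.npz 0.16 147 0.1278 0.1308 0.134
s18.npz 0.18 170 0.132 0.1344 0.137
s18.npz 0.2 645 0.1107 0.1259 0.1384
s18.npz 0.22 15 0.1166 0.118 0.1214
0.22291630237683635
top0.npz 0.1 158 0.1075 0.1104 0.113
top0.npz 0.12 160 0.111 0.114 0.1167
top0.npz 0.14 74 0.1145 0.1166 0.1178
top0.npz 0.2 737 0.1086 0.1217 0.1354
top0.npz 0.22 19 0.1131 0.1151 0.1174
0.22448981995107287
```

The lid is at about 1.745 rad, with its outer edge corner at box x=0.138, z≈0.205. I go up and over it with shut fingers, then down behind it.

```bash
python3 - <<'E'
from h import *
plan((.685,-.044,.28),3.09,n=3)
E
```

```text
t=19.15 pos [ 0.5343 -0.0945  0.2151] th 3.091 tilt 0.57 F [0.2 0.2 0.3] open 0.0642 q [-0.33  0.17  1.67  0.    1.29 -1.85] minrows 3; rot/row 0.01
[-0.0493, 0.0194, -0.0216]
[-0.0493, 0.0194, -0.0216]
[-0.0493, 0.0194, -0.0216]
```

Emit:
jog_arm(gripper=[-1, -1, -1, -1, -1, -1, -1], delta_pos=[[0, 0, -0.06], [0, 0, -0.01], [0, 0, 0], [-0.05, 0.019, 0], [-0.05, 0.019, 0], [-0.05, 0.019, 0], [0, 0, 0]], rotation=[[0, 0, 0], [0, 0, 0], [0, 0, 0], [0, 0, 0], [0, 0, 0], [0, 0, 0], [0, 0, 0]])

```text
clock: 20.02
tool_pos: [0.6847, -0.0427, 0.2736]
orientation: [-0.077, -3.132, -0.003]
ft_force: [-0.4, -0.2, -0.6]
opening: 0.0002
```

```bash
python3 - <<'E'
from h import *
s=capture("scene");crop(s,(150,60,330,200),4,"pics/s19.png")
plan((.685,-.044,.205),3.09)
E
```

```text
t=20.07 pos [ 0.6833 -0.0435  0.2748] th 3.092 tilt 0.47 F [-0.6 -0.2 -0.3] open 0.0000 q [-0.19  0.43  1.21 -0.    1.51 -1.71] minrows 2; rot/row 0.05
[-0.0009, -0.0002, 0.0349]
[-0.0009, -0.0002, 0.0349]
```

View pics/s19.png

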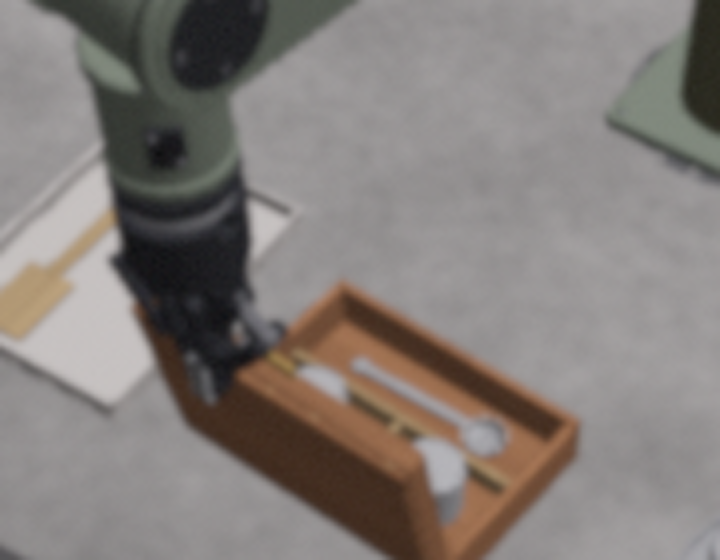

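The gripper hangs just behind the lid's edge. Lowering, and working out the arc.

Emit:
jog_arm(gripper=[-1, -1, -1], delta_pos=[[0, 0, 0.04], [0, 0, 0.03], [0, 0, 0]], rotation=[[0, 0, 0], [0, 0, 0], [0, 0, 0]])

```text
clock: 20.45
tool_pos: [0.68, -0.0444, 0.2055]
orientation: [-0.081, -3.131, -0.002]
ft_force: [0.0, 0.8, 0.3]
opening: -0.0001
```

```bash
cat >> h.py <<'E'
C=np.array([.508,-.035]);YW=-.051;EX=np.array([np.cos(YW),np.sin(YW)])
def lidpt(phi,r=.14,h=.011):
    x=.083-r*np.cos(phi)+.026*np.sin(phi)+h; z=.048+r*np.sin(phi)+.026*np.cos(phi)+.025
    return np.array([*(C+x*EX),z]),x
E
python3 - <<'E'
from h import *
o,q,t,R=pose();print(o['clock'],q,o['ft_force'],'boxx',(q[:2]-C)@EX)
for p in np.arange(1.75,-.01,-.1): print(round(p,2),lidpt(p)[0].round(4),round(lidpt(p)[1],4))
E
```

```text
20.45 [ 0.67995806 -0.04436592  0.20545378] [0.04465696 0.81888601 0.26707183] boxx 0.1722119333103336
1.75 [ 0.6524 -0.0424  0.2061] 0.1445
1.65 [ 0.6388 -0.0417  0.2105] 0.131
1.55 [ 0.6249 -0.041   0.2135] 0.1171
1.45 [ 0.6108 -0.0402  0.2151] 0.1029
1.35 [ 0.5966 -0.0395  0.2153] 0.0887
1.25 [ 0.5824 -0.0388  0.2141] 0.0745
1.15 [ 0.5685 -0.0381  0.2114] 0.0605
1.05 [ 0.5548 -0.0374  0.2074] 0.0469
0.95 [ 0.5417 -0.0367  0.202 ] 0.0337
0.85 [ 0.5291 -0.0361  0.1953] 0.0211
0.75 [ 0.5173 -0.0355  0.1875] 0.0093
0.65 [ 0.5063 -0.0349  0.1784] -0.0017
0.55 [ 0.4963 -0.0344  0.1683] -0.0118
0.45 [ 0.4873 -0.0339  0.1573] -0.0208
0.35 [ 0.4794 -0.0335  0.1454] -0.0286
0.25 [ 0.4728 -0.0332  0.1328] -0.0352
0.15 [ 0.4675 -0.0329  0.1196] -0.0405
0.05 [ 0.4635 -0.0327  0.106 ] -0.0445
```

Emit:
jog_arm(gripper=[-1, -1, -1, -1, -1, -1, -1], delta_pos=[[0.015, 0, 0], [0.012, 0, 0], [0.014, 0, -0.004], [0.014, 0, -0.003], [0.014, 0, -0.002], [0.014, 0, 0], [0, 0, 0]], rotation=[[0, 0, 0], [0, 0, 0], [0, 0, 0], [0, 0, 0], [0, 0, 0], [0, 0, 0], [0, 0, 0]])

```text
clock: 21.32
tool_pos: [0.5997, -0.0398, 0.2194]
orientation: [-0.08, -3.139, -0.001]
ft_force: [-0.1, -0.6, 1.2]
opening: 0.0
```

```bash
python3 - <<'E'
from h import *
s=capture("scene");crop(s,(150,60,330,200),4,"pics/s20.png")
o,q,t,R=pose();print(o['clock'],q,o['ft_force'],'boxx',(q[:2]-C)@EX)
E
```

```text
21.375 [ 0.59986313 -0.03970425  0.21885378] [0.02195887 0.52050624 0.11346368] boxx 0.09198350519087889
```

View pics/s20.png

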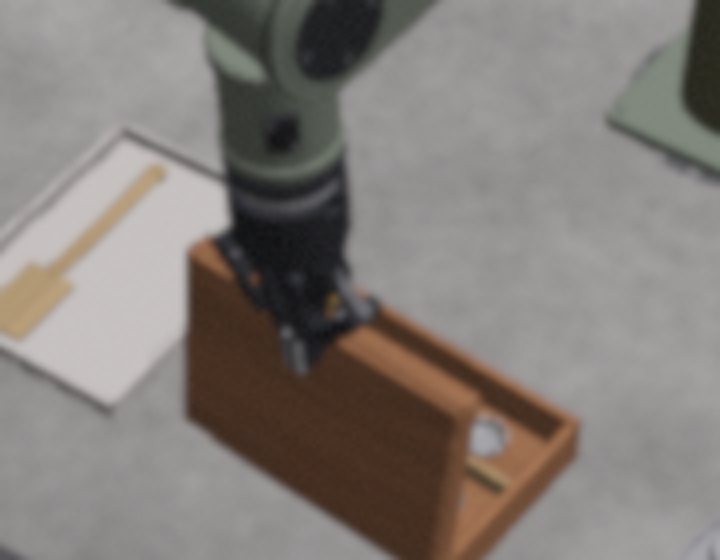

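The lid is following the fingers and now leans slightly forward. Continuing along the arc.

Emit:
jog_arm(gripper=[-1, -1, -1, -1, -1, -1, -1, -1], delta_pos=[[0.0175, 0, 0.005], [0.014, 0, 0.003], [0.0135, 0, 0.004], [0.013, 0, 0.0055], [0.0125, 0, 0.0065], [0.012, 0, 0.008], [0.011, 0, 0.009], [0, 0, 0]], rotation=[[0, 0, 0], [0, 0, 0], [0, 0, 0], [0, 0, 0], [0, 0, 0], [0, 0, 0], [0, 0, 0], [0, 0, 0]])

```text
clock: 22.38
tool_pos: [0.5055, -0.0349, 0.1762]
orientation: [-0.081, -3.136, -0.001]
ft_force: [0.0, 0.2, 1.1]
opening: -0.0002
```

```bash
python3 - <<'E'
from h import *
s=capture("scene");crop(s,(150,60,330,200),4,"pics/s21.png")
o,q,t,R=pose();print(o['clock'],q,o['ft_force'],'boxx',(q[:2]-C)@EX)
E
```

```text
22.425 [ 0.50639119 -0.03502296  0.17684217] [-0.16814303  1.04787079 -0.28780178] boxx -0.0016055450619073567
```

View pics/s21.png

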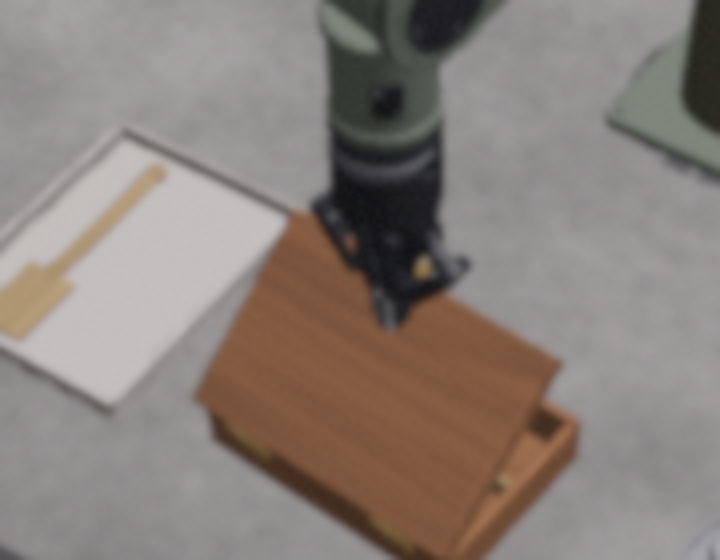

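Emit:
jog_arm(gripper=[-1, -1, -1, -1, -1, -1, -1, -1], delta_pos=[[0.01, 0, 0.009], [0.005, 0, 0.005], [0.004, 0, 0.006], [0.004, 0, 0.006], [0.004, 0, 0.006], [0.003, 0, 0.006], [0.003, 0, 0.006], [0, 0, 0]], rotation=[[0, 0, 0], [0, 0, 0], [0, 0, 0], [0, 0, 0], [0, 0, 0], [0, 0, 0], [0, 0, 0], [0, 0, 0]])

```text
clock: 23.42
tool_pos: [0.4742, -0.0334, 0.1333]
orientation: [-0.081, -3.139, -0.001]
ft_force: [0.5, 0.4, 0.5]
opening: -0.0001
```

Emit:
jog_arm(gripper=[-1, -1, -1, -1, -1], delta_pos=[[0.003, 0, 0.006], [0.003, 0, 0.006], [0.002, 0, 0.006], [0.002, 0, 0.006], [0, 0, 0]], rotation=[[0, 0, 0], [0, 0, 0], [0, 0, 0], [0, 0, 0], [0, 0, 0]])

```text
clock: 24.05
tool_pos: [0.4638, -0.0328, 0.1093]
orientation: [-0.08, -3.138, -0.001]
ft_force: [0.7, 0.3, 0.2]
opening: 0.0
```

```bash
python3 - <<'E'
from h import *
s=capture("scene");crop(s,(150,60,330,200),4,"pics/s22.png")
o,q,t,R=pose();print(o['clock'],q,o['ft_force'],'boxx',(q[:2]-C)@EX)
E
```

```text
24.1 [ 0.46406125 -0.03289688  0.10953491] [-0.33706159 -0.33247821 -0.28022874] boxx -0.04398883299332113
```

View pics/s22.png

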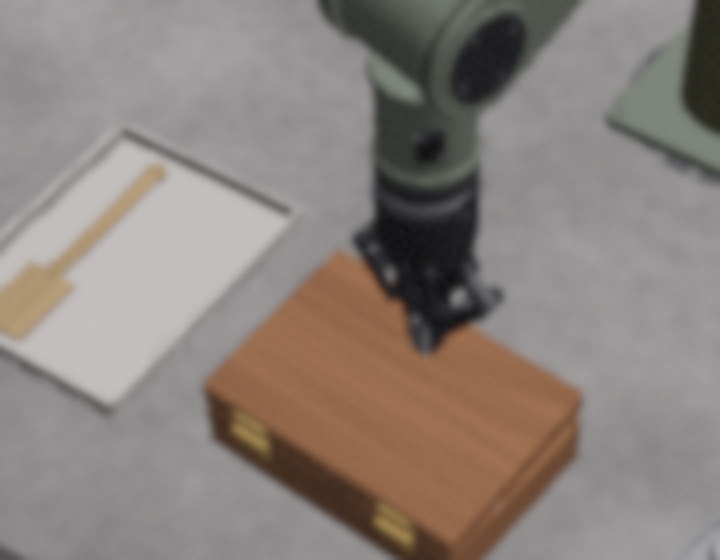

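Nearly shut, with a thin gap at the front right. Pressing on in small steps until the force rises.

Emit:
jog_arm(gripper=[-1, -1, -1, -1], delta_pos=[[0, 0, 0.003], [0, 0, 0.003], [0, 0, 0.003], [0, 0, 0]], rotation=[[0, 0, 0], [0, 0, 0], [0, 0, 0], [0, 0, 0]])

```text
clock: 24.6
tool_pos: [0.4648, -0.033, 0.1008]
orientation: [-0.08, -3.14, -0.0]
ft_force: [-0.8, 0.8, -0.1]
opening: 0.0001
```

Emit:
jog_arm(gripper=[-1, -1], delta_pos=[[0, 0, 0.0015], [0, 0, 0]], rotation=[[0, 0, 0], [0, 0, 0]])

```text
clock: 24.85
tool_pos: [0.4649, -0.0331, 0.0996]
orientation: [0.08, 3.14, 0.0]
ft_force: [-0.6, -0.8, -0.2]
opening: -0.0002
```

Emit:
jog_arm(gripper=[-1, -1, -1], delta_pos=[[0, 0, 0.0015], [0, 0, 0], [0, 0, 0]], rotation=[[0, 0, 0], [0, 0, 0], [0, 0, 0]])

```text
clock: 25.22
tool_pos: [0.465, -0.0331, 0.099]
orientation: [0.08, 3.14, -0.0]
ft_force: [-3.0, -0.4, 6.8]
opening: 0.0001
```

Emit:
jog_arm(gripper=[-1, -1, -1], delta_pos=[[0, 0, 0.0015], [0, 0, 0], [0, 0, 0]], rotation=[[0, 0, 0], [0, 0, 0], [0, 0, 0]])

```text
clock: 25.6
tool_pos: [0.4651, -0.0331, 0.0989]
orientation: [-0.08, -3.14, 0.0]
ft_force: [-7.4, 1.1, 17.7]
opening: 0.0001
```

The tool stopped at z=0.099, which is the expected closed height, and the force rose to 18 N. The lid is on its stop. I retreat and check.

Emit:
jog_arm(gripper=[-1, -1, -1, -1, -1, -1, -1], delta_pos=[[0, 0, -0.01], [0, 0, -0.04], [0, 0, -0.05], [0.05, 0, -0.03], [0.03, 0, 0], [0, 0, 0], [0, 0, 0]], rotation=[[0, 0, 0], [0, 0, 0], [0, 0, 0], [0, 0, 0], [0, 0, 0], [0, 0, 0], [0, 0, 0]])

```text
clock: 26.48
tool_pos: [0.3855, -0.0291, 0.2269]
orientation: [0.081, 3.139, -0.0]
ft_force: [-0.4, -0.6, 0.5]
opening: -0.0002
```

```bash
python3 - <<'E'
from h import *
s=capture("scene");crop(s,(150,60,430,270),2.8,"pics/s23.png")
w=capture("wrist");t=capture("top");crop(t,(90,130,430,290),2.3,"pics/t23.png")
for n,c in(("s",s),("t",t),("w",w)):
    P=cloud(c);b=(P[...,:2]-C)@np.array([[EX[0],-EX[1]],[EX[1],EX[0]]])
    k=(abs(b[...,1])<.11)&(abs(b[...,0])<.075)&(P[...,2]>.05)&(P[...,2]<.12)
    if k.sum()>200:
        A=np.c_[b[k],np.ones(k.sum())];f=np.linalg.lstsq(A,P[k][:,2],rcond=None)[0];print(n,k.sum(),'slope',f.round(4),'zmed',np.median(P[k][:,2]).round(4))
P=cloud(t);m=((P[...,2]>.1)&(P[...,2]<.115)).astype(np.uint8);m[:,:120]=0;m[:,215:]=0;m[:195]=0
q=P[m>0];print('tall',q.mean(0))
print(get_obs()['clock'],get_obs()['tool_pos'])
E
```

```text
s 2802 slope [-0.0002 -0.0001  0.0729] zmed 0.0729
t 3798 slope [-0.0014  0.0004  0.0736] zmed 0.0736
w 6614 slope [-0.0015  0.0008  0.0748] zmed 0.0749
tall [0.50272113 0.26506908 0.10616007]
26.625 [ 0.38563633 -0.02909236  0.2265216 ]
```

View pics/s23.png

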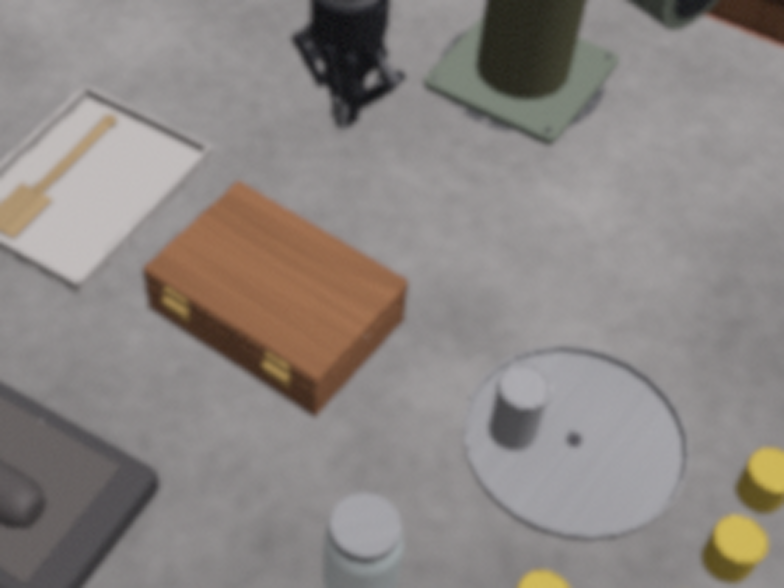

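View pics/t23.png

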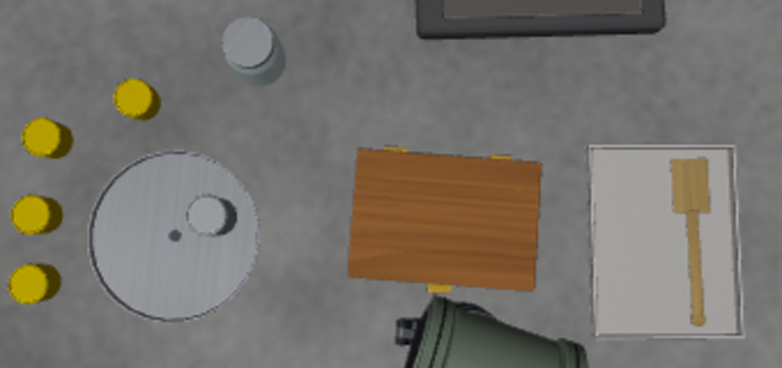

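The lid's slope is under 0.002 rad with its top at 0.073–0.075, so it is closed. The tall tin stands on the plate, and the jar and spatula are where they were. Handing in.

```bash
python3 -c "
from h import *
print(sign_off())"
```

```text
the job is handed in; nothing more can be done
None
```

The spice box is packed and closed: the spoon lies in the front trough, one short tin stands in each back well, and the lid is fully shut. I handed the job in at about 26.6 s of the 72 s allowed; the hand-in gives no verdict.

- **Tins and spoon:** before closing, the tins measured at box x = 0.025 m, y = ±0.057 m. Their tops were at 0.0556 m, so they stand on the well floors. The spoon's ends were inside the trough in the image; this could not be checked again with the lid down.
- **Lid:** I pulled it down from behind with shut fingers, following the arc in small steps. It stopped at the expected closed height with 18 N on the tool. Afterwards all three cameras put its slope under 0.002 rad, with its top at 0.073–0.075 m against a nominal 0.074 m.
- **Left alone:** the tall tin still stands on the turntable plate. In the pictures the jar, spatula and yellow look-alikes had not visibly moved. The arm was clear of everything at hand-in.
- **Disagreements:** my first rough scene-camera readings were 6–8 mm off the top view in x. I relied on the wrist camera instead, which matched the top view to 1–2 mm on the tins. One reading of the mid-divider was also about 4 mm off in y.

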